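Load the specimen pots into the label reader's carousel

ROBOT

A 7-joint arm with a two-finger parallel gripper is mounted at the origin on a cart in front of the work surface, level with it; the furniture and walls round the work are solid. World frame = base frame: x ahead of the robot, y to its left, z up, the work surface at z = 0. Lengths are in m, angles in rad, forces in N, time in s.
With the tool pointing down it reaches from about 0.425 to 0.875 m from the base axis. Payload 4.7 kg.
Tool frame: the origin (TCP) lies at the very end of the fingers, on their centre line; the grasp point (between the pads) lies 19 mm behind it; x points along the fingers, z is the direction in which the jaws open and shut, and the axes are right-handed (so a half turn about x gives the same grasp; the last joint's range is limited). The gripper opens to 87 mm and grips with 3 to 60 N. Pads are 19 mm wide; open, the fingers measure 117 mm over their backs; the gripper's body (75 mm by 190 mm) begins 51 mm behind the grasp point.
Start: joints at [-1.188, 0.321, -0.07, 1.45, 0.023, 1.371, -0.057], TCP at [0.234, 0.606, 0.223] pointing down, gripper open.
Joint ranges: [-2.86, 2.86], [-0.3, 2.09], [-1.38, 1.24], [0.06, 2.45], [-1.56, 4.7], [0.09, 2.05], [-2.69, 2.69]. Speed limits (rad/s): [2.57, 2.57, 3.14, 3.14, 3.14, 3.14, 3.14].

INTERFACE

Orientations are given as a rotation vector (axis times angle).
In Python, from bench import telemetry, viewer, workorder gives the robot as it stands.
- The arm moves only by the shell command python3 -m creep 'ROWS' [FORCE]. ROWS is JSON, a list of rows, each an object of numbers: "fingers": the opening, from 0 (shut) to 1 (fully open); "x", "y", "z": the shift along the tool's x, y, z in units of 40 mm (1.0 is 40 mm); "twist": the turn about the tool's x in units of 5 degrees (1.0 is 5 degrees). In form: [{"fingers": .., "x": .., "y": .., "z": .., "twist": ..}, ...]. A call has 1 to 20 rows; each row is the pose to reach, as a shift and turn from the pose commanded when the call began, along the tool's axes at that moment; what a row does not reach only later rows make up. A row lasts 1/12 s, in which the tool goes at most 41.7 mm and 7.16 degrees, less where a joint would pass 70% of its speed; a pose out of reach is approached as far as the arm can. A call with a gripper value outside its range is refused whole. The fingers move at their own pace and stop on an object; FORCE is the grip in N (left out, the last holds). Time passes only in rows, so rows that repeat a pose let the fingers close. It gives the time, the measured TCP pose, the force and the opening at its end, in the units of the state.
- telemetry.get_state(): the state, without advancing time (a new reading comes with each control period).
- viewer.get_image(name): name is "side" or "top" or "wrist"; returns a dict with "pixels" (480x640x3 uint8, red, green, blue), "z_map" (480x640 float32, m along the optical axis (not along the pixel's ray), 0 where there is no reading), "K" (3x3 intrinsics, pixels), "xyz" and "attitude" of the camera in the world. Camera axes: x right, y up, looking along -z (the intrinsics and any distortion apply to the point x, -y, -z); pixel columns grow to the right and rows downward; lengths in m; the calibration is good to about 2 mm. A picture is of the moment at which its call begins.
- workorder.close_job(): hands the job in, once; it reports no verdict.
The state is a dict: "time": time; "joint_positions": joint angles; "qd": joint speeds; "joint_torque": joint torques, N m; "position": TCP position; "tool_rot": TCP orientation; "ft_force": force on the tool from outside, world axes, zero at the start; "torque": the same for the moment, N m; "grip_width": opening from 0.0 (shut) to 1.0 (fully open).
Only numpy, scipy, OpenCV 4.12 (cv2) and the standard library are available. Lean on these libraries where they do the work, as an engineer would, in place of code of your own. Each camera call takes 0.05 s, during which the arm holds its last target.

TASK

Pull the specimen drawer open and load every pot in it into the label reader's carousel: stand a pot upright on the disc at the open front, push it inwards until it is fully home against both faces of its V-block, then push the disc round to its next click stop so that an empty V-block comes to the front for the next pot. Finish with every pot standing home in a V-block and turned on under the clear cover, the disc resting in a click stop with an empty V-block at the front, and the drawer fully shut. Leave the other bottles, cups and tape on the bench where they are.

Things in the scene. Friction and masses are not known exactly. Their poses are not given: they have to be found in the camera images.
- pot_1: one of up to four identical specimen pots (2 or 3 are present, the others read None): upright round tub, white body 45 mm diameter and 30 mm high, flat orange lid 47 mm diameter above it, 41 mm high in all, 50 to 100 g. Origin: centre of its underside; z up through the lid. It starts standing on the drawer's floor, in a row along the drawer's y
- pot_2: one of up to four identical specimen pots (2 or 3 are present, the others read None): upright round tub, white body 45 mm diameter and 30 mm high, flat orange lid 47 mm diameter above it, 41 mm high in all, 50 to 100 g. Origin: centre of its underside; z up through the lid. It starts standing on the drawer's floor, in a row along the drawer's y
- pot_3: one of up to four identical specimen pots (2 or 3 are present, the others read None): upright round tub, white body 45 mm diameter and 30 mm high, flat orange lid 47 mm diameter above it, 41 mm high in all, 50 to 100 g. Origin: centre of its underside; z up through the lid. It starts standing on the drawer's floor, in a row along the drawer's y
- pot_4: one of up to four identical specimen pots (2 or 3 are present, the others read None): upright round tub, white body 45 mm diameter and 30 mm high, flat orange lid 47 mm diameter above it, 41 mm high in all, 50 to 100 g. Origin: centre of its underside; z up through the lid. It starts standing on the drawer's floor, in a row along the drawer's y
- carousel: the label reader, fixed to the bench, yaw 0 to -0.4 rad. Origin: on the bench on the vertical axis of its flat metal disc (140 mm radius, upper face, the deck, 42 mm above the bench); -x points out through the open front, towards the robot. Only the disc's front part, local x < -0.053, is open from above; a column 215 mm high with the reader head stands behind, local x > 0.117
- cover_edge (a point): middle of the clear cover's front edge, 53 mm before the disc's axis. The fixed cover, 96 to 102 mm above the bench (54 mm above the deck), runs back from here, 163 mm to each side, on posts at local (-0.002 and 0.100, +-0.153) of the carousel. A home pot lies 16 mm under it, so set a pot down further out, its centre 95 to 105 mm before the axis, and push it in along the deck. Axes as carousel
- gate (a point): fixed point on the deck at the front, 60 mm from the disc's axis along the carousel's -x: where the centre of a home pot's underside lies when its V-block is at the front. Axes as carousel
- nest0 (a point): seat point of V-block 0 of 4, on the deck, 60 mm from the axis, turning with the disc: the centre of the underside of a pot that touches both V faces. Each V-block is black, opens radially outwards, its two upright faces at 45 degrees either side of the radius, 26 mm high, each reaching 24 mm out past where the pot touches
- nest1 (a point): seat point of V-block 1 of 4, on the deck, 60 mm from the axis, turning with the disc: the centre of the underside of a pot that touches both V faces. Each V-block is black, opens radially outwards, its two upright faces at 45 degrees either side of the radius, 26 mm high, each reaching 24 mm out past where the pot touches
- nest2 (a point): seat point of V-block 2 of 4, on the deck, 60 mm from the axis, turning with the disc: the centre of the underside of a pot that touches both V faces. Each V-block is black, opens radially outwards, its two upright faces at 45 degrees either side of the radius, 26 mm high, each reaching 24 mm out past where the pot touches
- nest3 (a point): seat point of V-block 3 of 4, on the deck, 60 mm from the axis, turning with the disc: the centre of the underside of a pot that touches both V faces. Each V-block is black, opens radially outwards, its two upright faces at 45 degrees either side of the radius, 26 mm high, each reaching 24 mm out past where the pot touches
- pin0 (a point): top of index pin 0 of 4, a steel pin 9 mm in diameter standing 30 mm above the deck, 128 mm from the axis, midway between two V-blocks (45 degrees from each). The disc is turned by pushing a pin sideways; pins and pots pass under the cover
- pin1 (a point): top of index pin 1 of 4, a steel pin 9 mm in diameter standing 30 mm above the deck, 128 mm from the axis, midway between two V-blocks (45 degrees from each). The disc is turned by pushing a pin sideways; pins and pots pass under the cover
- pin2 (a point): top of index pin 2 of 4, a steel pin 9 mm in diameter standing 30 mm above the deck, 128 mm from the axis, midway between two V-blocks (45 degrees from each). The disc is turned by pushing a pin sideways; pins and pots pass under the cover
- pin3 (a point): top of index pin 3 of 4, a steel pin 9 mm in diameter standing 30 mm above the deck, 128 mm from the axis, midway between two V-blocks (45 degrees from each). The disc is turned by pushing a pin sideways; pins and pots pass under the cover
- table (a joint): angle of the disc (rad), turns freely either way without end, grows anticlockwise seen from above, starts near 0 with nest0 at the front. A detent draws it to the nearest quarter turn (0, 1.571, 3.142, ...): up to about 0.28 N m, strongest 22 degrees from a stop; past the middle (45 degrees) it goes on to the next stop by itself. Pushed at a pin this takes 2 to 3 N
- cab: low fixed drawer unit, 300 mm wide, 235 mm deep, 80 mm high, at the robot's left, turned 0.25 to 0.45 rad to face the robot. Origin: centre of its underside; -x points out of its front, the way the drawer opens; its top is 80 mm above the bench
- drawer (a joint): how far the drawer is open (m): 0 shut, 0.15 fully out (stop); starts 0 to 6 mm open. Stays where it is left; about 1.5 N to move. Its front compartment, with the pots, is 258 mm wide and runs from the white front (64 mm high, 14 mm thick) back to a cross divider; side walls and divider stand 14 mm above the floor
- drawer_handle (a point): middle of the drawer's handle, a round steel bar 11 mm thick and 120 mm long, level, along the cabinet's y, 55 mm above the bench and 35 mm (its centre) before the drawer's front. Moves with the drawer. Axes as cab
- drawer_floor (a point): centre of the drawer's inner floor, 18 mm above the bench, 151 mm behind the handle bar's centre and 102 mm behind the inner face of the drawer's front; the cross divider (5 mm thick) begins 32 mm behind it. With the drawer open by q the cabinet's front edge stands 116 mm minus q before this point. Moves with the drawer. Axes as cab
- cup: bystander: clear specimen cup with a red lid, 60 mm diameter, 66 mm high, standing on the bench; origin: centre of its underside. Leave it alone
- stain: bystander: brown glass bottle with a black cap, 52 mm diameter, 117 mm high, standing on the bench behind and left of the reader; origin: centre of its underside. Leave it alone
- tape: bystander: roll of label tape lying flat, 76 mm diameter, 24 mm high; origin: centre of its underside. Leave it alone

How it is judged:
By the outcome, as a careful person would: the job done as asked, in the order asked, and still so for the second after the job is handed in, with the robot touching nothing.
Of pot_1, pot_2, pot_3, pot_4 only 2 to 3 are there at a start; the rules pass over those that are not, and their reading is None.
At some moment in a run one of pot_1, pot_2, pot_3, pot_4 may be knocked a few centimetres aside while the robot is not near it.
It also fails if it takes over 210 s, if anything falls off the work surface, if the arm or the gripper's body presses on something with over 40 N, if the wrist force passes 120 N, or if a joint passes its speed limit or range.

## Working session

There is one attempt and no reset: what is moved stays moved. The work goes in short steps, Python scripts to look and compute and a shell command to move; the robot and the scene stay as the last step left them, time stands still between calls to the robot, and variables do not carry over. Pictures are saved under pics/ and viewed, and the job is handed in when it is done.

```bash
mkdir -p pics; ls; cat > h.py <<'E'
import numpy as np, cv2, json
from bench import telemetry, viewer, workorder
from scipy.spatial.transform import Rotation as R
def cam(name):
    d=viewer.get_image(name); d={k:(np.array(v) if k!='name' else v) for k,v in d.items()}
    return d
def rot(a):
    a=np.array(a,float)
    if a.shape==(3,3): return a
    if a.shape==(4,): return R.from_quat(a).as_matrix()
    return R.from_rotvec(a).as_matrix()
def save(d,fn): cv2.imwrite('pics/'+fn,d['pixels'][:,:,::-1])
def ray(d,u,v):
    K=d['K']; p=np.array([(u-K[0,2])/K[0,0],-(v-K[1,2])/K[1,1],-1.0])
    return d['xyz'],rot(d['attitude'])@p
def onz(d,u,v,z):
    o,r=ray(d,u,v); return o+r*(z-o[2])/r[2]
def pt(d,u,v):
    o,r=ray(d,u,v); return o+r*d['z_map'][int(round(v)),int(round(u))]
def cloud(d):
    K=d['K']; v,u=np.mgrid[0:480,0:640]
    p=np.stack([(u-K[0,2])/K[0,0],-(v-K[1,2])/K[1,1],-np.ones(u.shape)],-1)*d['z_map'][...,None]
    return p@rot(d['attitude']).T+d['xyz']
E
python3 - <<'E'
from h import *
s=telemetry.get_state(); print(s)
for n in ['side','top','wrist']:
    d=cam(n); save(d,n+'0.png'); print(n,d['K'].tolist(),d['xyz'],d['attitude'],d.keys(),(d['z_map']==0).mean())
print(rot(s['tool_rot']))
E
```

```text
pics
{'time': 0.0, 'joint_positions': array([-1.18793176,  0.32183106, -0.07007784,  1.45169129,  0.02262717,
        1.37077416, -0.05690657]), 'qd': array([ 0.00116501,  0.00080522, -0.00055185, -0.00056029, -0.00083803,
        0.00027477, -0.00293748]), 'joint_torque': array([ 3.02434291e-04, -4.91294003e+01, -4.03856384e-01, -3.12529135e+01,
       -6.40573818e-02,  4.35344561e-02,  1.59770711e-04]), 'position': array([0.23416127, 0.60576315, 0.22144804]), 'tool_rot': array([-0.93461087,  1.36292438,  0.93265242]), 'ft_force': array([-0.56148374, -0.06474264, -1.09755656]), 'torque': array([ 0.0134261 , -0.09342806,  0.02979088]), 'grip_width': 0.9961230887744038}
side [[554.387035144218, 0.0, 317.7231038121489], [0.0, 554.387035144218, 234.85632550184437], [0.0, 0.0, 1.0]] [0.67151298 1.15036511 1.17081014] [0.03741766 1.28405026 2.85367118] dict_keys(['pixels', 'z_map', 'K', 'xyz', 'attitude']) 0.004108072916666667
top [[513.6055699181924, 0.0, 324.52462756542394], [0.0, 513.6055699181924, 239.3490456483863], [0.0, 0.0, 1.0]] [ 0.30823044 -0.05466684  1.4808532 ] [ 0.17063335 -0.16999053 -1.52663484] dict_keys(['pixels', 'z_map', 'K', 'xyz', 'attitude']) 0.004104817708333333
wrist [[349.9124685439367, 0.0, 319.76333962065934], [0.0, 349.9124685439367, 238.2547536865773], [0.0, 0.0, 1.0]] [0.16611111 0.63295726 0.38407228] [-0.23861588 -0.16016957  1.19343882] dict_keys(['pixels', 'z_map', 'K', 'xyz', 'attitude']) 0.004436848958333333
[[-5.71271498e-04 -9.32781800e-01  3.60441101e-01]
 [-1.82994701e-03  3.60441532e-01  9.32780013e-01]
 [-9.99998162e-01 -1.26717478e-04 -1.91285124e-03]]
```

View pics/top0.png

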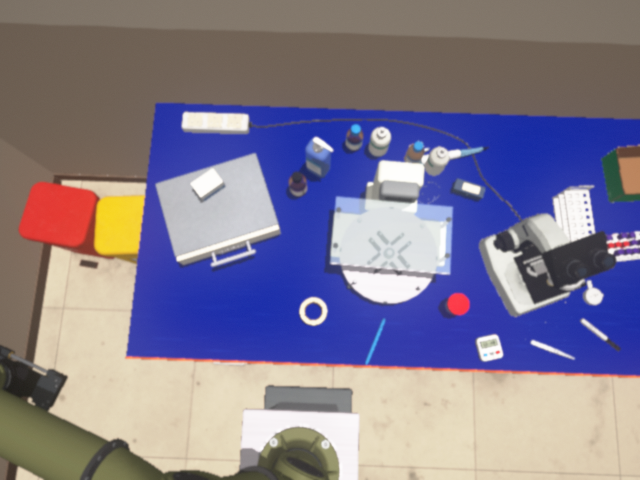

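View pics/side0.png

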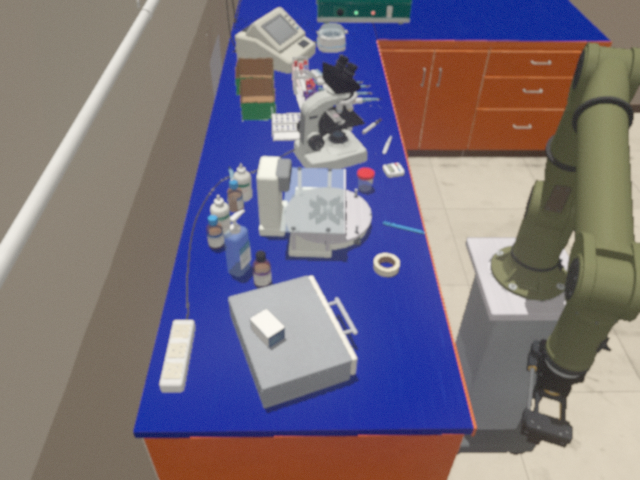

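View pics/wrist0.png

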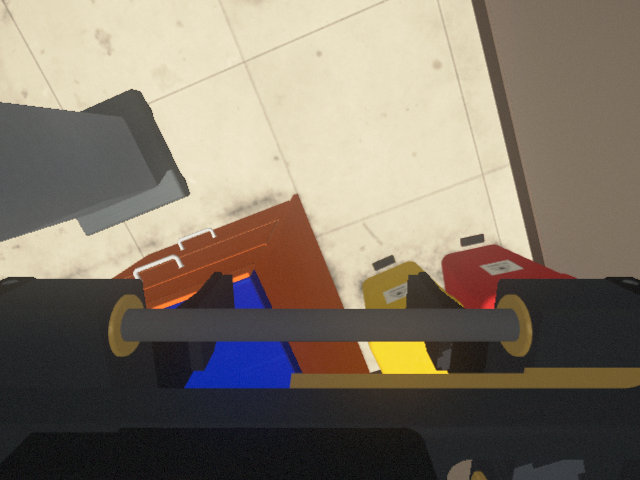

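The top view shows the cabinet at px (220,208) with its handle at about (233,257), and the disc centred near (390,254). The tape is at (313,311) and the cup at (458,303). The side view agrees. The arm starts over the left.

```bash
cat > crop.py <<'E'
from h import *
def crop(d,x0,y0,x1,y1,s,fn):
    c=d['pixels'][y0:y1,x0:x1,::-1]; cv2.imwrite('pics/'+fn,cv2.resize(np.ascontiguousarray(c),None,fx=s,fy=s,interpolation=cv2.INTER_CUBIC))
E
python3 - <<'E'
from crop import *
t=cam('top'); s=cam('side'); np.savez('c0.npz',**{k+'_t':v for k,v in t.items()},**{k+'_s':v for k,v in s.items()})
crop(t,150,140,310,280,5,'t_cab.png'); crop(t,320,180,470,320,5,'t_car.png')
P=cloud(t)
for n,(u,v) in dict(bench=(300,250),cabtop=(220,200),tape=(313,300),cup=(458,303),disc=(390,290),column=(400,172),stain=(298,183)).items():
    print(n,P[v,u].round(4))
Ps=cloud(s)
for n,(u,v) in dict(bench=(350,280),cabtop=(290,330),disc=(352,225)).items(): print(n,Ps[v,u].round(4))
E
```

```text
bench [ 0.6019  0.0231 -0.0021]
cabtop [0.7221 0.253  0.0782]
tape [ 0.4541 -0.0219  0.0228]
cup [ 0.4565 -0.4215  0.0659]
disc [ 0.4884 -0.2374  0.0409]
column [ 0.7745 -0.238   0.2175]
stain [0.7757 0.0328 0.0949]
bench [ 5.34e-01  2.79e-02 -4.00e-04]
cabtop [0.7038 0.2758 0.0802]
disc [ 0.5176 -0.1673  0.0441]
```

View pics/t_cab.png

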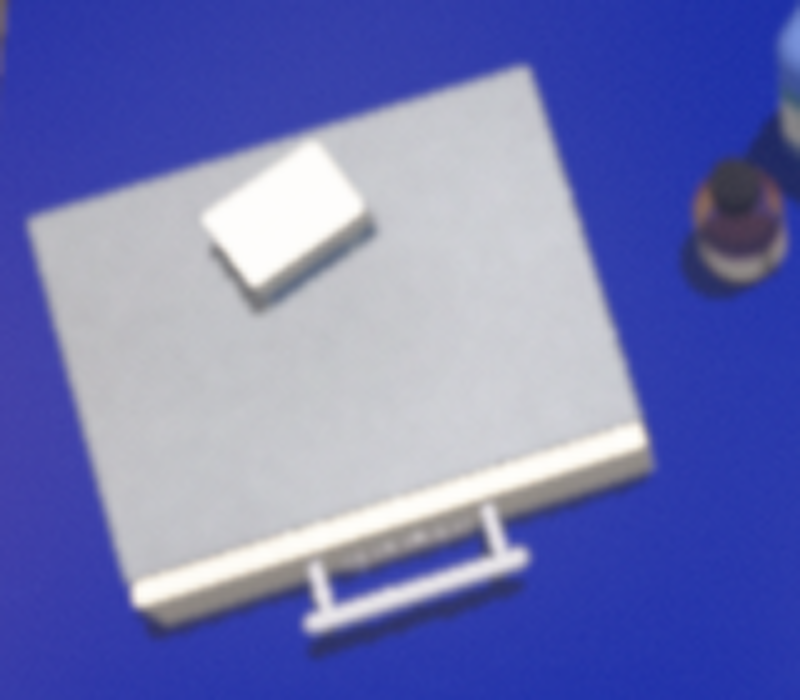

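View pics/t_car.png

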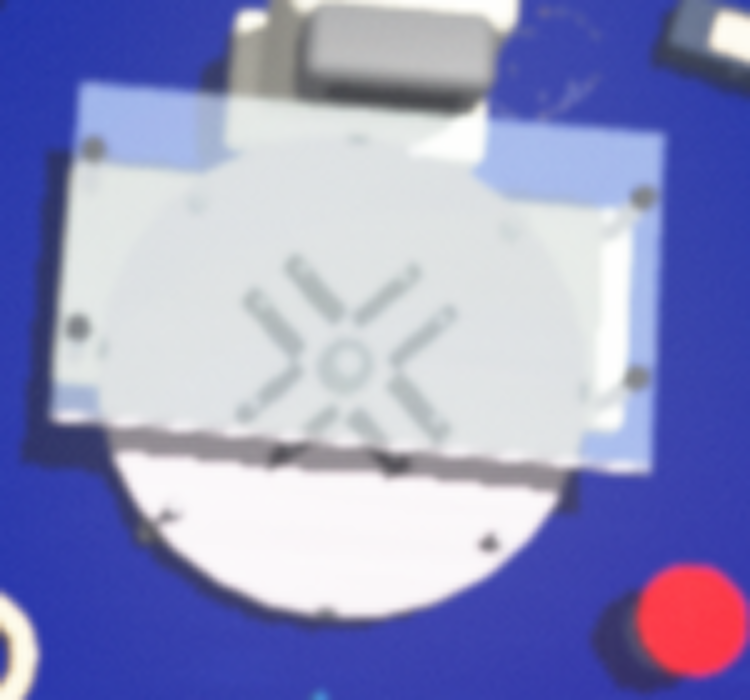

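```bash
python3 - <<'E'
from h import *
z=np.load('c0.npz'); t={k[:-2]:z[k] for k in z if k.endswith('_t')}; s={k[:-2]:z[k] for k in z if k.endswith('_s')}
a=onz(t,150+316/5-.4,140+622/5-.4,.058); b=onz(t,150+520/5-.4,140+558/5-.4,.058)
print('handle',a,b,(a+b)/2,np.linalg.norm(a-b)); e=(a-b)[:2]; print('cab y dir yaw',np.arctan2(-e[0],e[1]))
# top corners of cabinet z .08 
cs=[onz(t,150+x/5-.4,140+y/5-.4,.08) for x,y in [(30,217),(530,65),(645,425),(133,585)]]
print(np.array(cs).round(4)); print([np.linalg.norm(cs[i]-cs[(i+1)%4]).round(3) for i in range(4)])
# cover
cv=[onz(t,320+x/5-.4,180+y/5-.4,.102) for x,y in [(52,420),(650,470),(665,132),(82,82)]]
print(np.array(cv).round(4)); f=cv[0]-cv[1]; yaw=np.arctan2(-f[0],f[1]); m=(cv[0]+cv[1])/2; print('coveredge',m,np.linalg.norm(f),yaw, 'axis',m[:2]+.053*np.array([np.cos(yaw),np.sin(yaw)]))
# disc rim fit: white top pixels in front of cover
P=cloud(t); g=t['pixels']; 
pts=[]
for u in range(350,430):
    col=g[255:320,u].astype(int); 
    w=np.where((col.min(1)>150))[0]
    if len(w): pts.append(onz(t,u,255+w.max()+.5,.042)[:2])
pts=np.array(pts)
from scipy.optimize import least_squares
r=least_squares(lambda p:np.hypot(*(pts-p[:2]).T)-.14,[.6,-.25],loss='soft_l1',f_scale=.002); print('disc c',r.x,np.abs(r.fun).mean(),len(pts))
print('pins',onz(t,320+167/5-.4,180+515/5-.4,.072),onz(t,320+488/5-.4,180+543/5-.4,.072))
print('hub',onz(t,320+345/5-.4,180+363/5-.4,.042))
E
```

```text
handle [0.54070646 0.26242329 0.058     ] [0.58156545 0.15055487 0.058     ] [0.56113595 0.20648908 0.058     ] 0.1190965928948492
cab y dir yaw 0.35018797733536244
[[0.7651 0.4406 0.08  ]
 [0.8685 0.1611 0.08  ]
 [0.656  0.0823 0.08  ]
 [0.554  0.3605 0.08  ]]
[np.float64(0.298), np.float64(0.227), np.float64(0.296), np.float64(0.226)]
[[ 0.5467 -0.0658  0.102 ]
 [ 0.5314 -0.3909  0.102 ]
 [ 0.7225 -0.4022  0.102 ]
 [ 0.7392 -0.0759  0.102 ]]
coveredge [ 0.53905075 -0.22831252  0.102     ] 0.32547141571671845 -0.04677151623602996 axis [ 0.59199279 -0.2307905 ]
disc c [ 0.59163034 -0.23089903] 0.0007343290125816773 80
pins [ 0.50114672 -0.13125521  0.072     ] [ 0.49230332 -0.30832715  0.072     ]
hub [ 0.59632639 -0.23227361  0.042     ]
```

```bash
cat >> h.py <<'E'
def go(x,y,z,yaw=None,s=None):
    """tool units to reach TCP x,y,z with tool-z axis at world yaw (deg, modulo 180)"""
    s=s or telemetry.get_state(); M=R.from_rotvec(s['tool_rot']).as_matrix()
    d=M.T@(np.array([x,y,z])-s['position'])/.04
    cur=np.degrees(np.arctan2(M[1,2],M[0,2])); tw=0
    if yaw is not None: tw=-(((yaw-cur+90)%180)-90)/5
    print('x %.2f y %.2f z %.2f twist %.2f | at %s yaw %.1f F %s w %.3f t %.1f'%(*d,tw,s['position'].round(4),cur,s['ft_force'].round(1),s['grip_width'],s['time']))
E
python3 -c "
from h import *
go(.561,.2065,.16,20.06)"
```

```text
x 1.56 y -11.22 z -6.37 twist 9.76 | at [0.2343 0.6061 0.222 ] yaw 68.9 F [ 0.5 -0.3  0.5] w 1.001 t 0.2
```

```bash
python3 -m creep '[{"fingers":0.276,"x":0,"y":-1.12,"z":-0.64,"twist":1},{"fingers":0.276,"x":0,"y":-2.24,"z":-1.27,"twist":2},{"fingers":0.276,"x":0.2,"y":-3.36,"z":-1.91,"twist":3},{"fingers":0.276,"x":0.4,"y":-4.48,"z":-2.54,"twist":4},{"fingers":0.276,"x":0.6,"y":-5.6,"z":-3.18,"twist":5},{"fingers":0.276,"x":0.8,"y":-6.72,"z":-3.82,"twist":6},{"fingers":0.276,"x":1,"y":-7.84,"z":-4.45,"twist":7},{"fingers":0.276,"x":1.2,"y":-8.96,"z":-5.1,"twist":8},{"fingers":0.276,"x":1.4,"y":-10.1,"z":-5.7,"twist":9},{"fingers":0.276,"x":1.56,"y":-11.22,"z":-6.37,"twist":9.76},{"fingers":0.276,"x":1.56,"y":-11.22,"z":-6.37,"twist":9.76},{"fingers":0.276,"x":1.56,"y":-11.22,"z":-6.37,"twist":9.76},{"fingers":0.276,"x":1.56,"y":-11.22,"z":-6.37,"twist":9.76},{"fingers":0.276,"x":1.56,"y":-11.22,"z":-6.37,"twist":9.76},{"fingers":0.276,"x":1.56,"y":-11.22,"z":-6.37,"twist":9.76}]' 30; python3 - <<'E'
from h import *
go(.561,.2065,.037,20.06)
d=cam('wrist'); save(d,'w1.png'); d=cam('side'); save(d,'s1.png')
E
```

```text
time: 1.5
position: [0.5616, 0.2052, 0.1597]
tool_rot: [-0.272, 1.554, 0.272]
ft_force: [0.4, 0.1, -0.4]
grip_width: 0.279
x 3.07 y 0.04 z -0.00 twist -0.04 | at [0.5616 0.2052 0.1597] yaw 19.9 F [ 0.4  0.1 -0.4] w 0.279 t 1.5
```

View pics/w1.png

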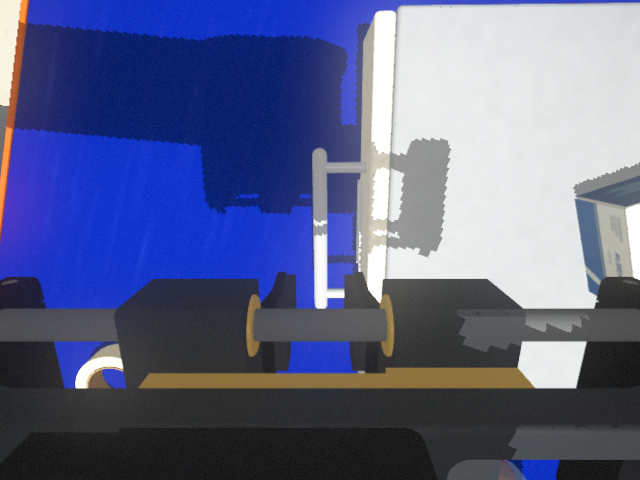

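View pics/s1.png

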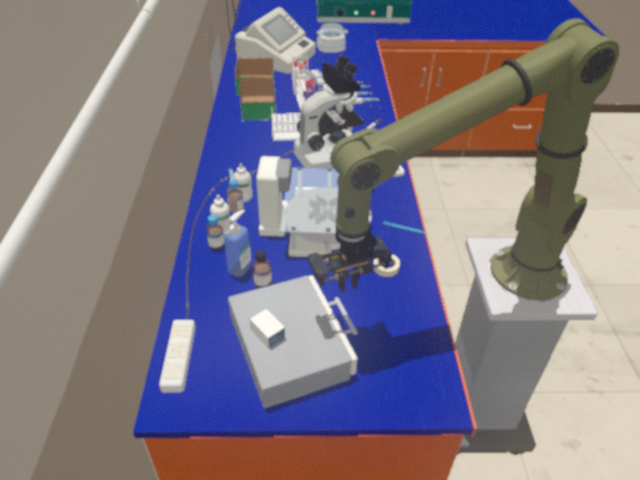

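```bash
python3 - <<'E'
from h import *
d=cam('wrist'); print(d['xyz'])
a=onz(d,319.5,152,.058);b=onz(d,320.5,303,.058);print(a,b,(a+b)/2,np.linalg.norm(a-b))
E
```

```text
[0.53528948 0.27737713 0.32271491]
[0.5374385  0.27020149 0.058     ] [0.57988612 0.15652708 0.058     ] [0.55866231 0.21336429 0.058     ] 0.12134114115043841
```

```bash
python3 -m creep '[{"fingers":0.276,"x":0.5,"y":0.05,"z":0,"twist":0},{"fingers":0.276,"x":1,"y":0.05,"z":0,"twist":0},{"fingers":0.276,"x":1.5,"y":0.05,"z":0,"twist":0},{"fingers":0.276,"x":2,"y":0.05,"z":0,"twist":0},{"fingers":0.276,"x":2.5,"y":0.05,"z":0,"twist":0},{"fingers":0.276,"x":3,"y":0.05,"z":0,"twist":0},{"fingers":0.276,"x":3.05,"y":0.05,"z":0,"twist":0},{"fingers":0,"x":3.05,"y":0.05,"z":0,"twist":0},{"fingers":0,"x":3.05,"y":0.05,"z":0,"twist":0},{"fingers":0,"x":3.05,"y":0.05,"z":0,"twist":0},{"fingers":0,"x":3.05,"y":0.05,"z":0,"twist":0},{"fingers":0,"x":3.05,"y":0.05,"z":0,"twist":0}]' 30
```

```text
time: 2.65
position: [0.5611, 0.2098, 0.0398]
tool_rot: [-0.274, 1.551, 0.276]
ft_force: [-1.3, 0.6, 4.0]
grip_width: 0.113
```

```bash
python3 -m creep '[{"fingers":0,"x":0,"y":0,"z":-0.2,"twist":0},{"fingers":0,"x":0,"y":0,"z":-0.4,"twist":0},{"fingers":0,"x":0,"y":0,"z":-0.6,"twist":0},{"fingers":0,"x":0,"y":0,"z":-0.8,"twist":0},{"fingers":0,"x":0,"y":0,"z":-1,"twist":0},{"fingers":0,"x":0,"y":0,"z":-1.2,"twist":0},{"fingers":0,"x":0,"y":0,"z":-1.4,"twist":0},{"fingers":0,"x":0,"y":0,"z":-1.6,"twist":0},{"fingers":0,"x":0,"y":0,"z":-1.8,"twist":0},{"fingers":0,"x":0,"y":0,"z":-2,"twist":0},{"fingers":0,"x":0,"y":0,"z":-2.2,"twist":0},{"fingers":0,"x":0,"y":0,"z":-2.4,"twist":0},{"fingers":0,"x":0,"y":0,"z":-2.6,"twist":0},{"fingers":0,"x":0,"y":0,"z":-2.8,"twist":0},{"fingers":0,"x":0,"y":0,"z":-3,"twist":0},{"fingers":0,"x":0,"y":0,"z":-3.2,"twist":0},{"fingers":0,"x":0,"y":0,"z":-3.4,"twist":0},{"fingers":0,"x":0,"y":0,"z":-3.5,"twist":0}]'
python3 -m creep '[{"fingers":0,"x":0,"y":0,"z":-0.05,"twist":0},{"fingers":0,"x":0,"y":0,"z":-0.1,"twist":0},{"fingers":0,"x":0,"y":0,"z":-0.15,"twist":0},{"fingers":0,"x":0,"y":0,"z":-0.15,"twist":0}]'
```

```text
time: 4.15
position: [0.4293, 0.1607, 0.0397]
tool_rot: [-0.274, 1.55, 0.276]
ft_force: [2.1, 0.6, 6.7]
grip_width: 0.113
time: 4.48
position: [0.4239, 0.1587, 0.0397]
tool_rot: [-0.274, 1.55, 0.276]
ft_force: [-0.1, 0.7, 9.0]
grip_width: 0.115
```

```bash
python3 -m creep '[{"fingers":0,"x":0,"y":0,"z":-0.04,"twist":0},{"fingers":0,"x":0,"y":0,"z":-0.08,"twist":0},{"fingers":0,"x":0,"y":0,"z":-0.12,"twist":0},{"fingers":0,"x":0,"y":0,"z":-0.12,"twist":0}]'
```

```text
time: 4.82
position: [0.4227, 0.1582, 0.0397]
tool_rot: [-0.273, 1.543, 0.276]
ft_force: [9.3, 3.9, -1.7]
grip_width: 0.117
```

```bash
python3 -m creep '[{"fingers":0,"x":0,"y":0,"z":0.08,"twist":0},{"fingers":0.276,"x":0,"y":0,"z":0.08,"twist":0},{"fingers":0.276,"x":0,"y":0,"z":0.08,"twist":0},{"fingers":0.276,"x":0,"y":0,"z":0.08,"twist":0},{"fingers":0.276,"x":-0.4,"y":0,"z":0.08,"twist":0},{"fingers":0.276,"x":-0.8,"y":0,"z":0.08,"twist":0},{"fingers":0.276,"x":-1.5,"y":0,"z":0.08,"twist":0},{"fingers":0.276,"x":-2.5,"y":0,"z":0.08,"twist":0},{"fingers":0.276,"x":-3.5,"y":0,"z":0.08,"twist":0},{"fingers":0.276,"x":-4.5,"y":0,"z":0.08,"twist":0},{"fingers":0.276,"x":-5,"y":0,"z":0.08,"twist":0},{"fingers":0.276,"x":-5,"y":0,"z":0.08,"twist":0}]'; python3 - <<'E'
from crop import *
for n in ['top','side','wrist']:
    d=cam(n); save(d,n[0]+'2.png')
    if n=='top': crop(d,150,150,310,310,4,'t2c.png')
    if n=='side': crop(d,220,250,400,420,4,'s2c.png')
E
```

```text
time: 5.82
position: [0.4237, 0.1587, 0.2429]
tool_rot: [-0.272, 1.546, 0.277]
ft_force: [0.5, 0.5, 0.5]
grip_width: 0.276
```

View pics/t2c.png

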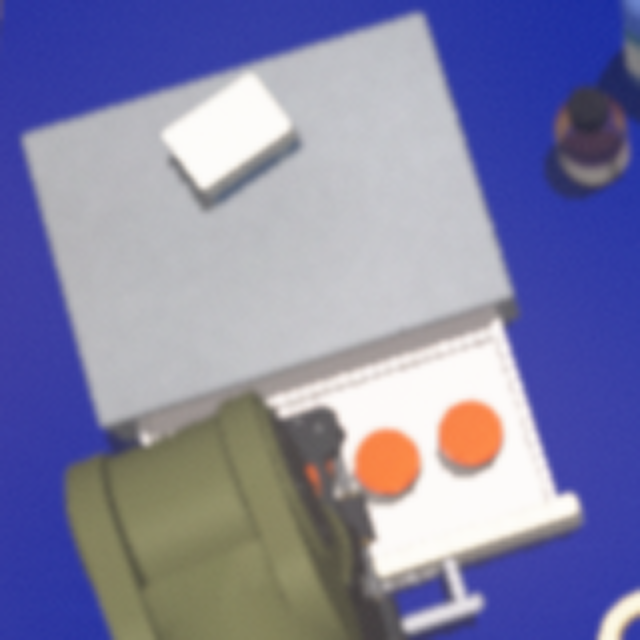

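View pics/s2c.png

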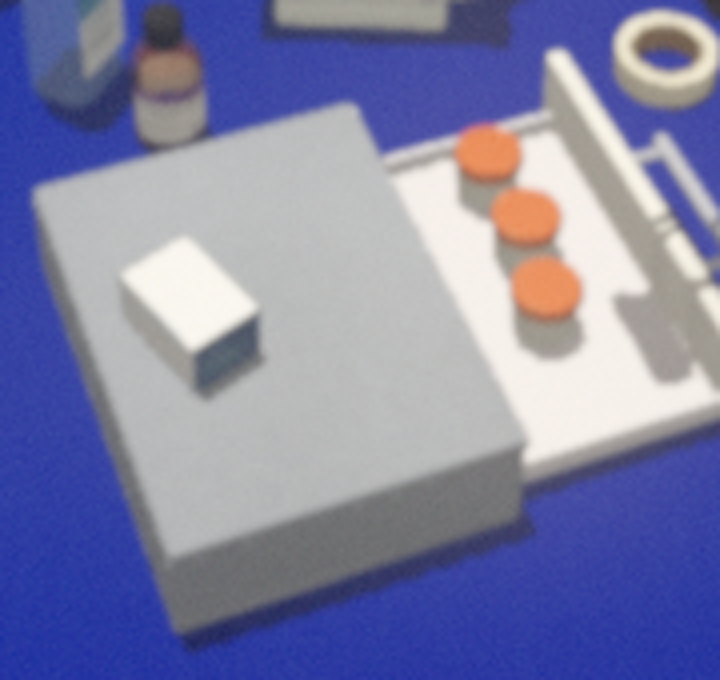

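View pics/w2.png

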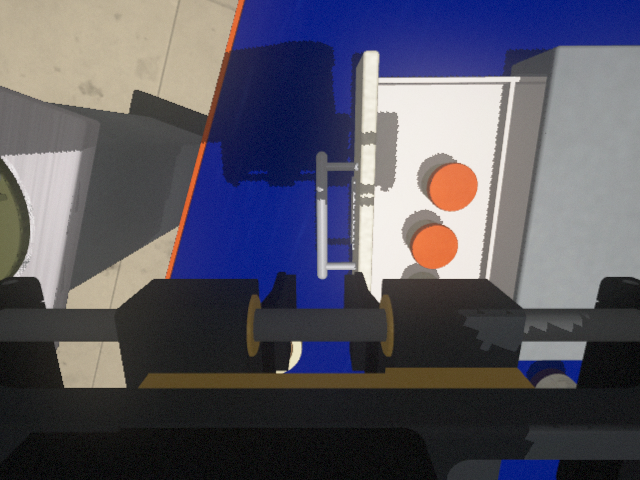

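The drawer is fully open and three pots are visible. In the side crop the orange lids are at about (488,155), (526,218) and (546,288). The handle is free.

```bash
cat >> h.py <<'E'
def orange(d,zt=.059,verbose=True):
    g=d['pixels']; hsv=cv2.cvtColor(np.ascontiguousarray(g),cv2.COLOR_RGB2HSV)
    m=cv2.inRange(hsv,(4,120,120),(14,255,255)); 
    n,l,st,c=cv2.connectedComponentsWithStats(m); out=[]
    for i in range(1,n):
        if st[i,4]<25: continue
        p=onz(d,*c[i],zt); 
        if not(.35<p[0]<.8 and -.45<p[1]<.45): continue
        uv=c[i]; a=st[i,4]
        dep=d['z_map'][l==i].mean(); dia=np.sqrt(4*a/np.pi)*dep/d['K'][0,0]
        out.append(p[:2]); 
        if verbose: print('  px',uv.round(1),'area',a,'eqdia %.3f'%dia,'plane',p[:2].round(4),'depth-z %.3f'%np.median(cloud(d)[l==i][:,2]))
    return out
E
python3 - <<'E'
from h import *
for n in ['top','side','wrist']:
    print(n); orange(cam(n))
E
```

```text
top
  px [267.2 258.1] area 189 eqdia 0.043 plane [0.5632 0.111 ] depth-z 0.060
  px [246.3 265.2] area 198 eqdia 0.044 plane [0.5407 0.1681] depth-z 0.059
side
  px [341.5 288.2] area 152 eqdia 0.038 plane [0.5662 0.1158] depth-z 0.059
  px [350.8 303.9] area 164 eqdia 0.038 plane [0.5445 0.1725] depth-z 0.060
  px [356.1 321.7] area 180 eqdia 0.039 plane [0.5349 0.2331] depth-z 0.060
wrist
  px [455.  186.7] area 1863 eqdia 0.047 plane [0.5319 0.2309] depth-z 0.059
  px [436.  246.2] area 1664 eqdia 0.046 plane [0.5403 0.17  ] depth-z 0.059
```

```bash
python3 -c "
from h import *
go(.5635,.1125,.11,20.06)"
```

```text
x 3.15 y -2.28 z 2.98 twist 0.00 | at [0.4207 0.1575 0.2362] yaw 20.1 F [ 0.7 -0.8  0.6] w 0.276 t 6.1
```

```bash
python3 -m creep '[{"fingers":0.71,"x":0,"y":-0.6,"z":0.8,"twist":0},{"fingers":0.71,"x":0.5,"y":-1.2,"z":1.6,"twist":0},{"fingers":0.71,"x":1.2,"y":-1.8,"z":2.4,"twist":0},{"fingers":0.71,"x":2,"y":-2.28,"z":2.98,"twist":0},{"fingers":0.71,"x":2.8,"y":-2.28,"z":2.98,"twist":0},{"fingers":0.71,"x":3.15,"y":-2.28,"z":2.98,"twist":0},{"fingers":0.71,"x":3.15,"y":-2.28,"z":2.98,"twist":0},{"fingers":0.71,"x":3.15,"y":-2.28,"z":2.98,"twist":0},{"fingers":0.71,"x":3.15,"y":-2.28,"z":2.98,"twist":0}]' 20; python3 - <<'E'
from h import *
go(.5635,.1125,.0345,20.06)
d=cam('wrist'); save(d,'w3.png'); orange(d); orange(cam('side'))
E
```

```text
time: 6.87
position: [0.5655, 0.1137, 0.1131]
tool_rot: [-0.275, 1.552, 0.275]
ft_force: [-0.5, -0.1, 0.7]
grip_width: 0.702
x 1.96 y -0.01 z -0.06 twist 0.01 | at [0.5655 0.1137 0.1131] yaw 20.1 F [-0.5 -0.1  0.7] w 0.702 t 6.9
  px [337.4  51.8] area 5863 eqdia 0.048 plane [0.5331 0.2315] depth-z 0.060
  px [316.1 161.3] area 4265 eqdia 0.044 plane [0.5423 0.171 ] depth-z 0.060
  px [317.1 258.9] area 3741 eqdia 0.045 plane [0.5641 0.1126] depth-z 0.060
  px [341.6 288.1] area 145 eqdia 0.037 plane [0.5661 0.1154] depth-z 0.059
  px [351.3 304.2] area 143 eqdia 0.036 plane [0.5432 0.1735] depth-z 0.059
  px [356.3 322.5] area 170 eqdia 0.038 plane [0.5345 0.2358] depth-z 0.059
```

View pics/w3.png

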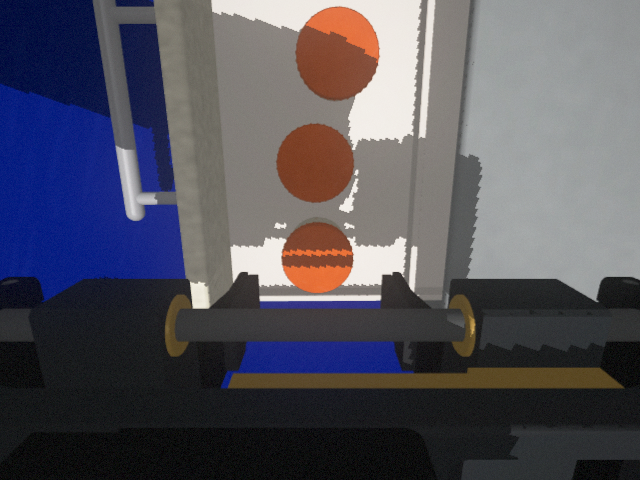

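```bash
python3 -m creep '[{"fingers":0.71,"x":0.5,"y":0,"z":-0.05,"twist":0},{"fingers":0.71,"x":1,"y":0,"z":-0.05,"twist":0},{"fingers":0.71,"x":1.5,"y":0,"z":-0.05,"twist":0},{"fingers":0.71,"x":1.95,"y":0,"z":-0.05,"twist":0},{"fingers":0.71,"x":1.95,"y":0,"z":-0.05,"twist":0},{"fingers":0.4,"x":1.95,"y":0,"z":-0.05,"twist":0},{"fingers":0.3,"x":1.95,"y":0,"z":-0.05,"twist":0},{"fingers":0.3,"x":1.95,"y":0,"z":-0.05,"twist":0},{"fingers":0.3,"x":1.95,"y":0,"z":-0.05,"twist":0},{"fingers":0.3,"x":1.95,"y":0,"z":-0.05,"twist":0}]' 20;  python3 -m creep '[{"fingers":0.3,"x":-0.3,"y":0,"z":0,"twist":0},{"fingers":0.3,"x":-0.8,"y":0,"z":0,"twist":0},{"fingers":0.3,"x":-1.6,"y":0,"z":0,"twist":0},{"fingers":0.3,"x":-2.4,"y":0,"z":0,"twist":0},{"fingers":0.3,"x":-3.2,"y":0,"z":0,"twist":0},{"fingers":0.3,"x":-3.2,"y":0,"z":0,"twist":0},{"fingers":0.3,"x":-3.2,"y":0,"z":0,"twist":0}]'; python3 - <<'E'
from h import *
go(.490,-.2261,.16,87.3)
d=cam('wrist'); save(d,'w4.png')
E
```

```text
time: 7.8
position: [0.5645, 0.1131, 0.0361]
tool_rot: [-0.274, 1.55, 0.275]
ft_force: [-1.7, -0.5, 6.3]
grip_width: 0.522
time: 8.38
position: [0.5647, 0.1129, 0.1652]
tool_rot: [-0.274, 1.548, 0.275]
ft_force: [-0.4, -0.6, -1.6]
grip_width: 0.53
x 0.10 y -7.32 z -4.66 twist -13.45 | at [0.5647 0.1129 0.1652] yaw 20.1 F [-0.4 -0.6 -1.6] w 0.530 t 8.4
```

View pics/w4.png

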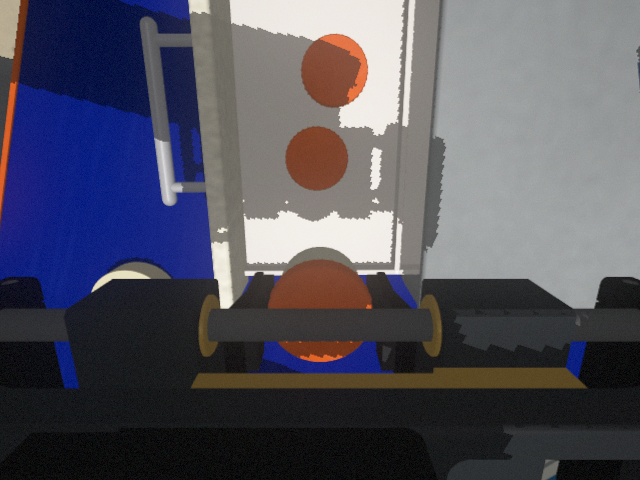

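```bash
python3 -m creep '[{"fingers":0.3,"x":0,"y":-0.6,"z":-0.35,"twist":-1},{"fingers":0.3,"x":0,"y":-1.2,"z":-0.75,"twist":-2.1},{"fingers":0.3,"x":0,"y":-1.8,"z":-1.15,"twist":-3.3},{"fingers":0.3,"x":0,"y":-2.5,"z":-1.6,"twist":-4.5},{"fingers":0.3,"x":0,"y":-3.1,"z":-2,"twist":-5.7},{"fingers":0.3,"x":0,"y":-3.7,"z":-2.35,"twist":-6.9},{"fingers":0.3,"x":0,"y":-4.3,"z":-2.75,"twist":-8.1},{"fingers":0.3,"x":0,"y":-5,"z":-3.2,"twist":-9.3},{"fingers":0.3,"x":0,"y":-5.6,"z":-3.55,"twist":-10.5},{"fingers":0.3,"x":0.1,"y":-6.2,"z":-3.95,"twist":-11.6},{"fingers":0.3,"x":0.1,"y":-6.8,"z":-4.3,"twist":-12.6},{"fingers":0.3,"x":0.1,"y":-7.2,"z":-4.58,"twist":-13.2},{"fingers":0.3,"x":0.1,"y":-7.32,"z":-4.66,"twist":-13.45},{"fingers":0.3,"x":0.1,"y":-7.32,"z":-4.66,"twist":-13.45},{"fingers":0.3,"x":0.1,"y":-7.32,"z":-4.66,"twist":-13.45}]'; python3 - <<'E'
from crop import *
go(.490,-.2261,.064,87.3); print(telemetry.get_state()['joint_positions'].round(2))
d=cam('wrist'); save(d,'w5.png'); s=cam('side'); crop(s,240,140,400,270,5,'s5.png')
E
```

```text
time: 9.68
position: [0.4876, -0.2259, 0.1568]
tool_rot: [-1.172, 1.233, 1.176]
ft_force: [0.3, 0.7, -0.4]
grip_width: 0.528
x 2.32 y -0.07 z -0.01 twist -0.01 | at [ 0.4876 -0.2259  0.1568] yaw 87.2 F [ 0.3  0.7 -0.4] w 0.528 t 9.7
[-0.17  0.14  0.6   1.84 -0.08  1.2   1.98]
```

View pics/w5.png

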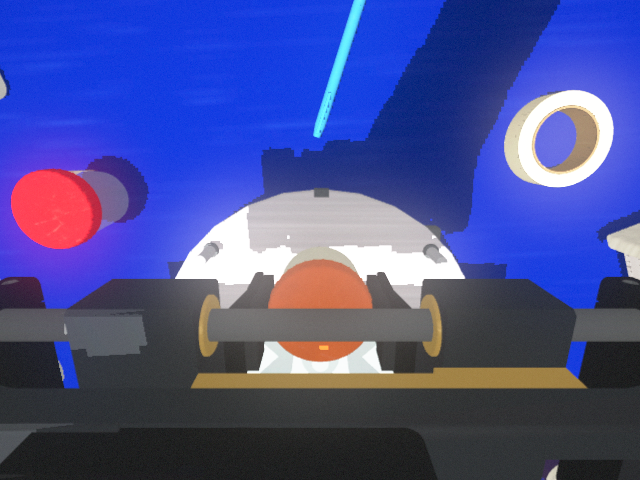

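View pics/s5.png

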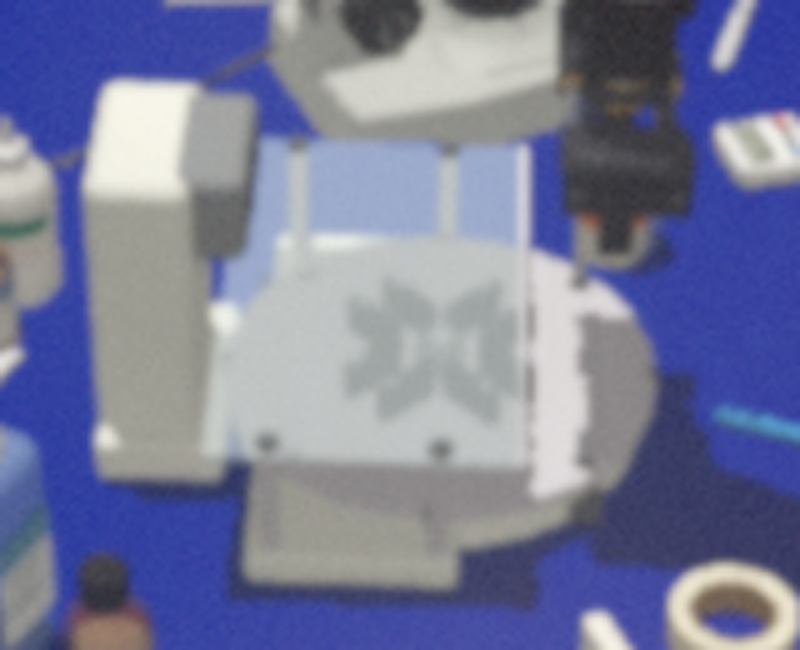

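```bash
python3 - <<'E'
from crop import *
d=cam('wrist'); crop(d,180,170,480,300,2.6,'w5c.png')
E
```

```text
(no output)
```

View pics/w5c.png

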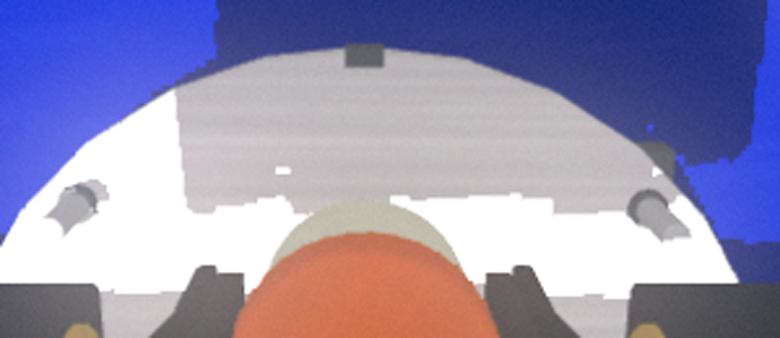

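```bash
python3 - <<'E'
from h import *
d=cam('wrist'); print(d['xyz'])
ax=np.array([.592,-.231]); yaw=-.048
def rel(p):
    q=p[:2]-ax; return np.hypot(*q).round(4), (np.degrees(np.arctan2(q[1],q[0])-yaw)%360-180).round(2)
for n,(u,v,z) in dict(Ldark=(78,192,.072),Llight=(52,228,.042),Rdark=(648,203,.072),Rlight=(680,236,.042),tab=(364,46,.042)).items():
    p=onz(d,180+u/2.6-.3,170+v/2.6-.3,z); print(n,p.round(4),rel(p))
    p=onz(d,180+u/2.6-.3,170+v/2.6-.3,.114-z); print(n,'swap',p.round(4),rel(p))
E
```

```text
[ 0.41586555 -0.22111211  0.32009866]
Ldark [ 0.4845 -0.3057  0.072 ] (np.float64(0.1309), np.float64(37.53))
Ldark swap [ 0.4928 -0.3159  0.042 ] (np.float64(0.1306), np.float64(43.3))
Llight [ 0.5044 -0.3258  0.042 ] (np.float64(0.1291), np.float64(50.02))
Llight swap [ 0.4949 -0.3145  0.072 ] (np.float64(0.1281), np.float64(43.44))
Rdark [ 0.4953 -0.1438  0.072 ] (np.float64(0.1302), np.float64(-39.29))
Rdark swap [ 0.5049 -0.1344  0.042 ] (np.float64(0.1301), np.float64(-45.19))
Rlight [ 0.5165 -0.1237  0.042 ] (np.float64(0.1312), np.float64(-52.12))
Rlight swap [ 0.5057 -0.1342  0.072 ] (np.float64(0.1297), np.float64(-45.51))
tab [ 0.4507 -0.2228  0.042 ] (np.float64(0.1415), np.float64(-0.59))
tab swap [ 0.4469 -0.2226  0.072 ] (np.float64(0.1453), np.float64(-0.57))
```

```bash
python3 -m creep '[{"fingers":0.3,"x":0.6,"y":-0.07,"z":0,"twist":0},{"fingers":0.3,"x":1.2,"y":-0.07,"z":0,"twist":0},{"fingers":0.3,"x":1.8,"y":-0.07,"z":0,"twist":0},{"fingers":0.3,"x":2.1,"y":-0.07,"z":0,"twist":0},{"fingers":0.3,"x":2.2,"y":-0.07,"z":0,"twist":0},{"fingers":0.3,"x":2.2,"y":-0.07,"z":0,"twist":0},{"fingers":0.3,"x":2.2,"y":-0.07,"z":0,"twist":0}]'; python3 -c "
from h import *
go(.490,-.2256,.061,87)"
```

```text
time: 10.47
position: [0.4922, -0.2266, 0.0711]
tool_rot: [-1.176, 1.23, 1.174]
ft_force: [-0.6, -1.2, 0.3]
grip_width: 0.524
x 0.25 y 0.06 z 0.02 twist 0.07 | at [ 0.4922 -0.2266  0.0711] yaw 87.3 F [-0.6 -1.2  0.3] w 0.524 t 10.5
```

```bash
python3 -m creep '[{"fingers":0.3,"x":0.08,"y":0.03,"z":0.02,"twist":0},{"fingers":0.3,"x":0.16,"y":0.03,"z":0.02,"twist":0},{"fingers":0.3,"x":0.25,"y":0.03,"z":0.02,"twist":0},{"fingers":0.3,"x":0.25,"y":0.03,"z":0.02,"twist":0},{"fingers":0.3,"x":0.25,"y":0.03,"z":0.02,"twist":0}]'
```

```text
time: 10.88
position: [0.4904, -0.2256, 0.0603]
tool_rot: [-1.175, 1.231, 1.174]
ft_force: [-0.5, 0.5, -1.3]
grip_width: 0.528
```

```bash
python3 -m creep '[{"fingers":0.72,"x":0,"y":0,"z":0,"twist":0},{"fingers":0.72,"x":0,"y":0,"z":0,"twist":0},{"fingers":0.72,"x":0,"y":0,"z":0,"twist":0},{"fingers":0.72,"x":-0.3,"y":0,"z":0,"twist":0},{"fingers":0.72,"x":-0.9,"y":0,"z":0,"twist":0},{"fingers":0.72,"x":-1.6,"y":0,"z":0,"twist":0},{"fingers":0.4,"x":-2.0,"y":0.3,"z":0,"twist":0},{"fingers":0,"x":-2.0,"y":0.9,"z":0,"twist":0},{"fingers":0,"x":-2,"y":1.3,"z":0,"twist":0},{"fingers":0,"x":-2,"y":1.3,"z":0,"twist":0},{"fingers":0,"x":-2,"y":1.3,"z":0,"twist":0}]' ; python3 - <<'E'
from crop import *
d=cam('wrist'); save(d,'w6.png'); orange(d,.083); orange(cam('side'),.083)
go(.592-.150,-.231+.150*.055,.056,87)
E
```

```text
time: 11.8
position: [0.4384, -0.2233, 0.1412]
tool_rot: [-1.175, 1.229, 1.173]
ft_force: [0.0, -0.5, -0.0]
grip_width: 0.427
  px [320.2 301.3] area 721 eqdia 0.021 plane [ 0.4717 -0.2243] depth-z 0.083
  px [320.  346.8] area 625 eqdia 0.019 plane [ 0.5073 -0.2261] depth-z 0.084
  px [359.4 204.9] area 93 eqdia 0.034 plane [ 0.4928 -0.2195] depth-z 0.084
  px [351.2 304.2] area 153 eqdia 0.036 plane [0.5464 0.1945] depth-z 0.060
  px [356.1 321.7] area 179 eqdia 0.039 plane [0.5379 0.2528] depth-z 0.060
x 2.12 y -0.06 z 0.01 twist 0.07 | at [ 0.4393 -0.2231  0.1408] yaw 87.3 F [-0.1  0.3 -0.3] w 0.334 t 11.9
```

View pics/w6.png

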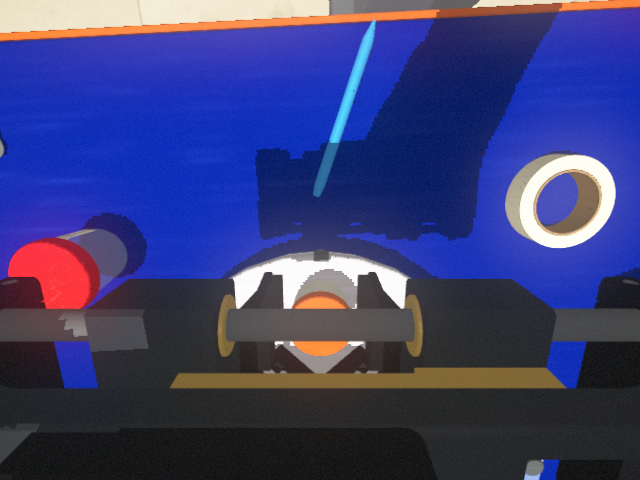

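```bash
python3 -m creep '[{"fingers":0,"x":0,"y":-0.05,"z":0,"twist":0},{"fingers":0,"x":0,"y":-0.05,"z":0,"twist":0},{"fingers":0,"x":0,"y":-0.05,"z":0,"twist":0},{"fingers":0,"x":0.6,"y":-0.05,"z":0,"twist":0},{"fingers":0,"x":1.2,"y":-0.05,"z":0,"twist":0},{"fingers":0,"x":1.8,"y":-0.05,"z":0,"twist":0},{"fingers":0,"x":2.15,"y":-0.05,"z":0,"twist":0},{"fingers":0,"x":2.15,"y":-0.05,"z":0,"twist":0},{"fingers":0,"x":2.15,"y":-0.05,"z":0,"twist":0}]' ; python3 - <<'E'
from crop import *
go(.592-.098,-.231+.098*.055,.056,87)
E
```

```text
time: 12.65
position: [0.4398, -0.2233, 0.0536]
tool_rot: [-1.174, 1.233, 1.176]
ft_force: [0.1, -0.2, 0.4]
grip_width: 0.007
x -0.06 y -1.36 z 0.01 twist 0.06 | at [ 0.4398 -0.2233  0.0536] yaw 87.3 F [ 0.1 -0.2  0.4] w 0.007 t 12.7
```

```bash
python3 -m creep '[{"fingers":0,"x":0,"y":-0.1,"z":0,"twist":0},{"fingers":0,"x":0,"y":-0.2,"z":0,"twist":0},{"fingers":0,"x":0,"y":-0.3,"z":0,"twist":0},{"fingers":0,"x":0,"y":-0.38,"z":0,"twist":0},{"fingers":0,"x":0,"y":-0.45,"z":0,"twist":0},{"fingers":0,"x":0,"y":-0.52,"z":0,"twist":0},{"fingers":0,"x":0,"y":-0.6,"z":0,"twist":0},{"fingers":0,"x":0,"y":-0.68,"z":0,"twist":0},{"fingers":0,"x":0,"y":-0.76,"z":0,"twist":0},{"fingers":0,"x":0,"y":-0.84,"z":0,"twist":0},{"fingers":0,"x":0,"y":-0.92,"z":0,"twist":0},{"fingers":0,"x":0,"y":-1.0,"z":0,"twist":0},{"fingers":0,"x":0,"y":-1.08,"z":0,"twist":0},{"fingers":0,"x":0,"y":-1.15,"z":0,"twist":0},{"fingers":0,"x":0,"y":-1.22,"z":0,"twist":0},{"fingers":0,"x":0,"y":-1.22,"z":0,"twist":0}]' ; python3 - <<'E'
from crop import *
go(.592-.098,-.231+.098*.055,.056,87)
d=cam('wrist'); save(d,'w7.png'); d=cam('side'); orange(d,.083); crop(d,240,140,400,270,5,'s7.png')
E
```

```text
time: 13.98
position: [0.4898, -0.2255, 0.0542]
tool_rot: [-1.176, 1.23, 1.174]
ft_force: [-0.2, -0.9, 0.5]
grip_width: 0.006
x -0.05 y -0.10 z 0.00 twist 0.07 | at [ 0.4898 -0.2255  0.0542] yaw 87.3 F [-0.2 -0.9  0.5] w 0.006 t 14.0
  px [348.4 204.8] area 34 eqdia 0.020 plane [ 0.5277 -0.22  ] depth-z 0.085
  px [351.2 304.2] area 153 eqdia 0.036 plane [0.5464 0.1945] depth-z 0.059
  px [356.  321.7] area 178 eqdia 0.039 plane [0.538  0.2528] depth-z 0.059
```

View pics/w7.png

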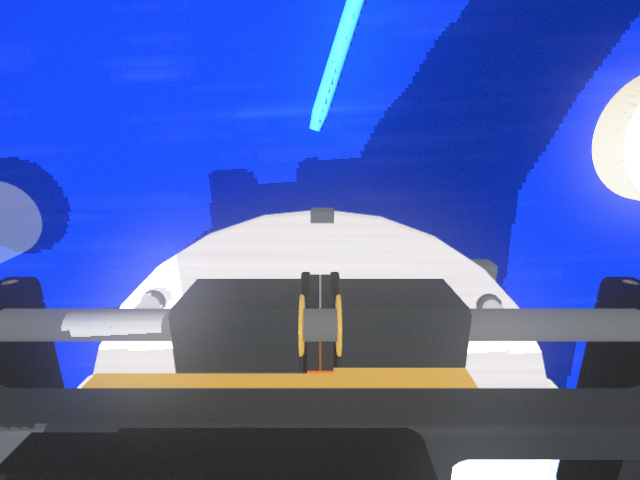

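View pics/s7.png

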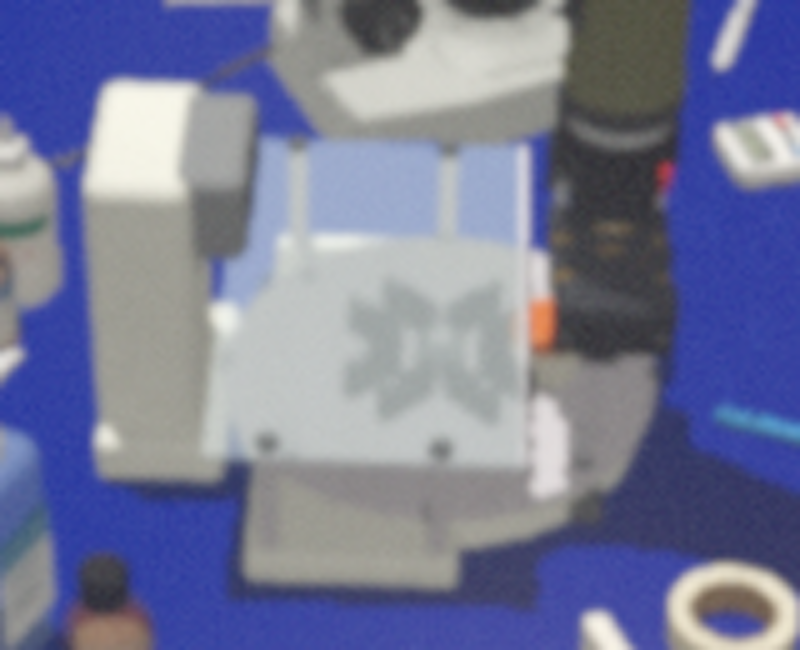

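```bash
python3 -m creep '[{"fingers":0,"x":0,"y":-0.04,"z":0,"twist":0},{"fingers":0,"x":0,"y":-0.08,"z":0,"twist":0},{"fingers":0,"x":0,"y":-0.12,"z":0,"twist":0},{"fingers":0,"x":0,"y":-0.16,"z":0,"twist":0},{"fingers":0,"x":0,"y":-0.16,"z":0,"twist":0},{"fingers":0,"x":0,"y":-0.16,"z":0,"twist":0}]' ;python3 -m creep '[{"fingers":0,"x":0,"y":-0.02,"z":0,"twist":0},{"fingers":0,"x":0,"y":-0.04,"z":0,"twist":0},{"fingers":0,"x":0,"y":-0.04,"z":0,"twist":0}]'
```

```text
time: 14.58
position: [0.4956, -0.2258, 0.0541]
tool_rot: [-1.175, 1.231, 1.175]
ft_force: [0.7, -0.4, -0.1]
grip_width: 0.002
time: 14.83
position: [0.4968, -0.226, 0.0541]
tool_rot: [-1.174, 1.231, 1.175]
ft_force: [-1.0, -0.3, 0.9]
grip_width: 0.006
```

```bash
python3 -m creep '[{"fingers":0,"x":0,"y":-0.03,"z":0,"twist":0},{"fingers":0,"x":0,"y":-0.06,"z":0,"twist":0},{"fingers":0,"x":0,"y":-0.06,"z":0,"twist":0}]' ;python3 -m creep '[{"fingers":0,"x":0,"y":-0.03,"z":0,"twist":0},{"fingers":0,"x":0,"y":-0.06,"z":0,"twist":0},{"fingers":0,"x":0,"y":-0.06,"z":0,"twist":0}]'
```

```text
time: 15.08
position: [0.498, -0.226, 0.0539]
tool_rot: [-1.172, 1.233, 1.177]
ft_force: [-5.8, 0.9, 3.1]
grip_width: 0.005
time: 15.33
position: [0.4981, -0.2262, 0.0537]
tool_rot: [-1.169, 1.235, 1.181]
ft_force: [-11.8, 1.7, 7.8]
grip_width: 0.01
```

```bash
python3 -m creep '[{"fingers":0,"x":0,"y":0.1,"z":0,"twist":0},{"fingers":0,"x":0,"y":0.3,"z":0,"twist":0},{"fingers":0,"x":0,"y":0.8,"z":0,"twist":0},{"fingers":0.1,"x":-0.5,"y":1.2,"z":0,"twist":0},{"fingers":0.32,"x":-1.3,"y":1.4,"z":0,"twist":0},{"fingers":0.32,"x":-2.2,"y":1.4,"z":0,"twist":0},{"fingers":0.32,"x":-2.6,"y":1.4,"z":0,"twist":0},{"fingers":0.32,"x":-2.6,"y":1.4,"z":0,"twist":0}]' ; python3 - <<'E'
from crop import *
go(.5055,-.135,.14,87)
d=cam('wrist'); save(d,'w8.png'); orange(d,.083); d=cam('side'); orange(d,.083); crop(d,240,140,400,270,5,'s8.png')
E
```

```text
time: 16.0
position: [0.449, -0.2246, 0.1628]
tool_rot: [-1.18, 1.224, 1.167]
ft_force: [0.1, 0.5, 0.1]
grip_width: 0.279
x 0.58 y -1.30 z 2.30 twist 0.06 | at [ 0.449  -0.2246  0.1628] yaw 87.3 F [0.1 0.5 0.1] w 0.279 t 16.0
  px [320.7 350.9] area 1187 eqdia 0.030 plane [ 0.5366 -0.2278] depth-z 0.084
  px [349.3 204.8] area 46 eqdia 0.024 plane [ 0.525  -0.2198] depth-z 0.083
  px [351.2 304.2] area 153 eqdia 0.037 plane [0.5464 0.1945] depth-z 0.060
  px [356.1 321.6] area 178 eqdia 0.039 plane [0.5378 0.2527] depth-z 0.059
```

View pics/w8.png

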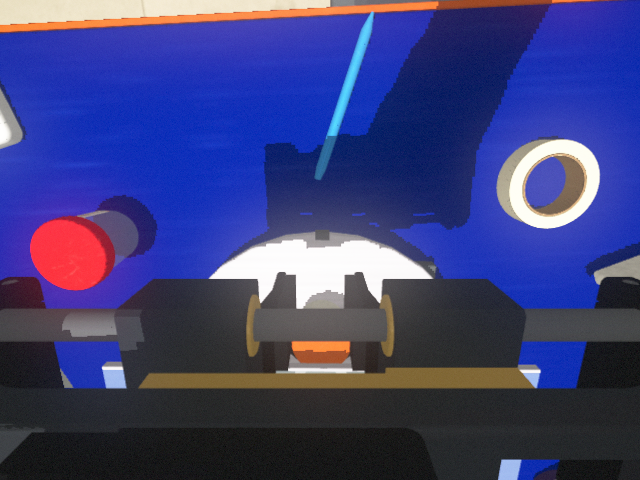

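View pics/s8.png

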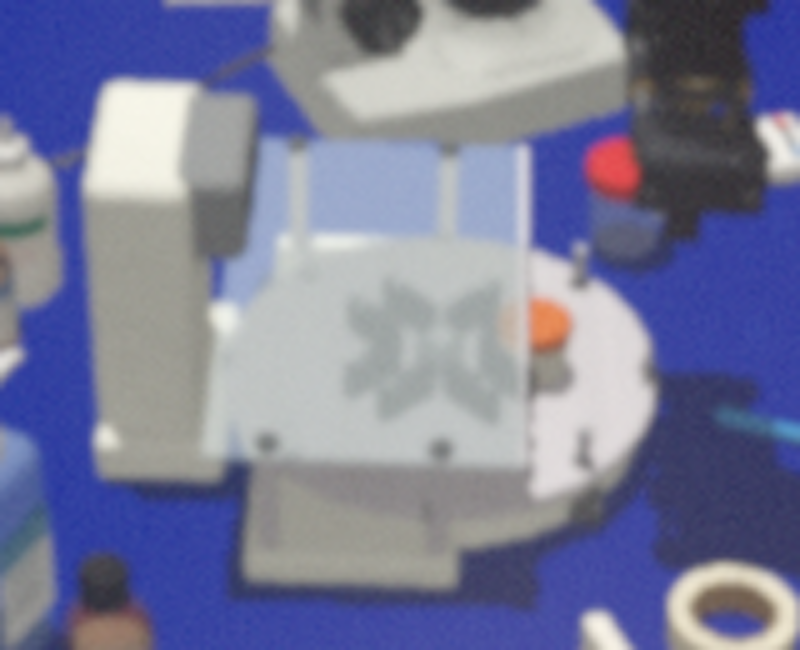

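```bash
python3 - <<'E'
from h import *
d=cam('side'); ax=np.array([.592,-.231]); n=np.array([-.9985,.055])
g=d['pixels']; hsv=cv2.cvtColor(np.ascontiguousarray(g),cv2.COLOR_RGB2HSV); m=cv2.inRange(hsv,(4,120,120),(14,255,255))
v,u=np.where(m[190:225]>0); v=v+190
P=np.array([onz(d,a,b,.083)[:2] for a,b in zip(u,v)])
r=(P-ax)@n; t=(P-ax)@np.array([n[1],-n[0]]); print('radial max',r.max(),'lateral',t.min(),t.max())
print(onz(d,240+572/5-.4,140+322/5-.4,.083), (onz(d,240+572/5-.4,140+322/5-.4,.083)[:2]-ax)@n)
E
```

```text
radial max 0.07627834765498663 lateral -0.012258608636112082 0.02887570125121003
[ 0.50971342 -0.2240278   0.083     ] 0.08254662159796382
```

```bash
python3 -m creep '[{"fingers":0.32,"x":0,"y":-0.4,"z":0.7,"twist":0},{"fingers":0.32,"x":0,"y":-0.8,"z":1.5,"twist":0},{"fingers":0.32,"x":0.3,"y":-1.2,"z":2.2,"twist":0},{"fingers":0.32,"x":0.58,"y":-1.3,"z":2.3,"twist":0},{"fingers":0.32,"x":0.58,"y":-1.3,"z":2.3,"twist":0},{"fingers":0.32,"x":0.58,"y":-1.3,"z":2.3,"twist":0}]' ; python3 - <<'E'
from crop import *
go(.5055,-.135,.053,87)
d=cam('wrist'); save(d,'w9.png');  d=cam('side');  crop(d,280,160,400,260,6,'s9.png')
E
```

```text
time: 16.65
position: [0.5004, -0.1344, 0.133]
tool_rot: [-1.173, 1.235, 1.178]
ft_force: [-0.6, 0.2, -0.3]
grip_width: 0.32
x 2.00 y -0.14 z -0.01 twist 0.07 | at [ 0.5004 -0.1344  0.133 ] yaw 87.3 F [-0.6  0.2 -0.3] w 0.320 t 16.6
```

View pics/w9.png

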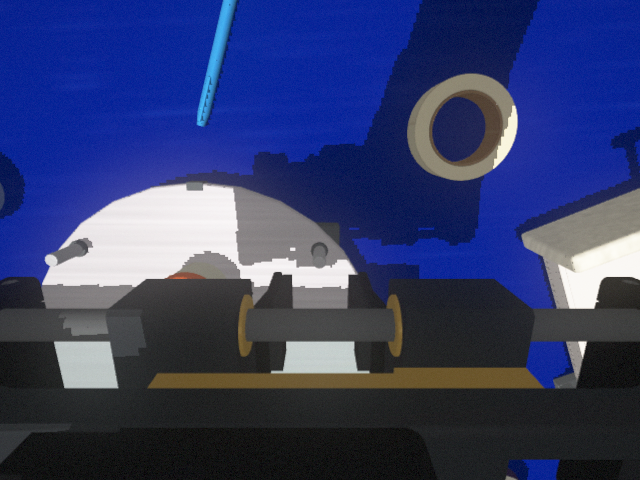

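View pics/s9.png

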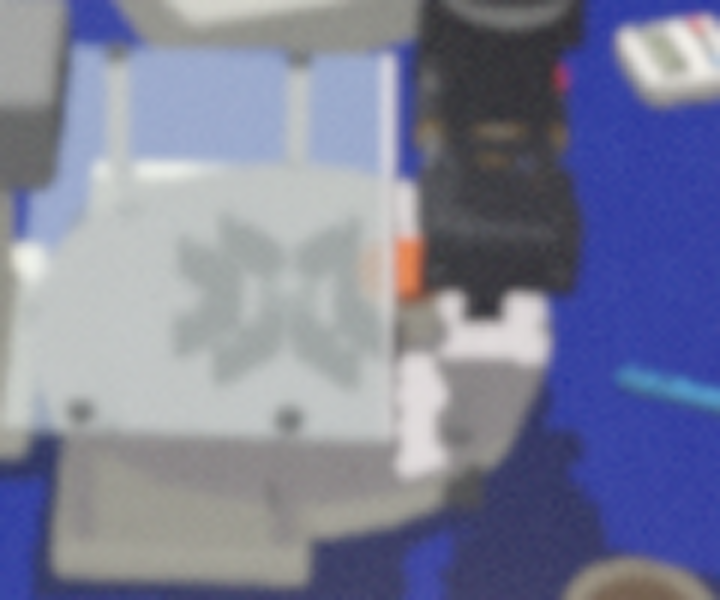

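```bash
python3 - <<'E'
from crop import *
d=cam('wrist'); print(onz(d,319.5,262,.072),onz(d,319.5,246,.042),d['xyz']); crop(d,290,220,350,280,8,'w9c.png')
E
```

```text
[ 0.50703937 -0.13610493  0.072     ] [ 0.50466762 -0.13604893  0.042     ] [ 0.42831188 -0.13162264  0.29721814]
```

View pics/w9c.png

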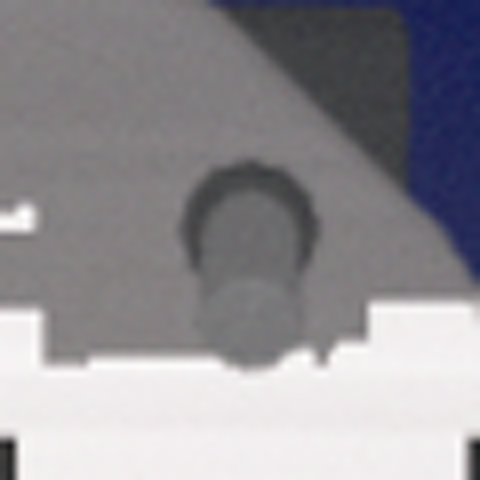

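```bash
python3 -m creep '[{"fingers":0.32,"x":0,"y":-0.14,"z":-0.03,"twist":0},{"fingers":0.32,"x":0.4,"y":-0.14,"z":-0.03,"twist":0},{"fingers":0.32,"x":0.8,"y":-0.14,"z":-0.03,"twist":0},{"fingers":0.32,"x":1.2,"y":-0.14,"z":-0.03,"twist":0},{"fingers":0.32,"x":1.6,"y":-0.14,"z":-0.03,"twist":0},{"fingers":0.32,"x":1.97,"y":-0.14,"z":-0.03,"twist":0},{"fingers":0.32,"x":1.97,"y":-0.14,"z":-0.03,"twist":0},{"fingers":0.32,"x":1.97,"y":-0.14,"z":-0.03,"twist":0}]' ; cat > arc.py <<'E'
from crop import *
s=telemetry.get_state(); M=R.from_rotvec(s['tool_rot']).as_matrix()
ax=np.array([.592,-.231]); a0=132.25; o=[]
p0=s['position']
go(.506,-.136,.054,87)
for k in range(1,19):
    a=np.radians(a0+90*k/18); p=np.array([*(ax+.128*np.array([np.cos(a),np.sin(a)])),.054])
    d=M.T@(p-p0)/.04; o.append((k,*d.round(2)))
print(*o,sep='\n')
E
python3 arc.py
```

```text
time: 17.47
position: [0.5074, -0.1363, 0.0562]
tool_rot: [-1.174, 1.232, 1.174]
ft_force: [0.5, -0.5, -0.0]
grip_width: 0.321
x 0.05 y 0.03 z 0.01 twist 0.05 | at [ 0.5074 -0.1363  0.0562] yaw 87.2 F [ 0.5 -0.5 -0. ] w 0.321 t 17.5
(1, np.float64(0.05), np.float64(0.22), np.float64(-0.21))
(2, np.float64(0.05), np.float64(0.39), np.float64(-0.43))
(3, np.float64(0.05), np.float64(0.54), np.float64(-0.66))
(4, np.float64(0.05), np.float64(0.67), np.float64(-0.91))
(5, np.float64(0.06), np.float64(0.78), np.float64(-1.17))
(6, np.float64(0.06), np.float64(0.86), np.float64(-1.43))
(7, np.float64(0.06), np.float64(0.92), np.float64(-1.71))
(8, np.float64(0.06), np.float64(0.96), np.float64(-1.98))
(9, np.float64(0.06), np.float64(0.97), np.float64(-2.26))
(10, np.float64(0.06), np.float64(0.96), np.float64(-2.54))
(11, np.float64(0.06), np.float64(0.92), np.float64(-2.82))
(12, np.float64(0.06), np.float64(0.86), np.float64(-3.09))
(13, np.float64(0.06), np.float64(0.78), np.float64(-3.36))
(14, np.float64(0.06), np.float64(0.67), np.float64(-3.62))
(15, np.float64(0.06), np.float64(0.54), np.float64(-3.86))
(16, np.float64(0.06), np.float64(0.39), np.float64(-4.1))
(17, np.float64(0.06), np.float64(0.22), np.float64(-4.32))
(18, np.float64(0.06), np.float64(0.04), np.float64(-4.53))
```

```bash
python3 -m creep '[{"fingers":0.2,"x":0.05,"y":0.03,"z":0,"twist":0},{"fingers":0.2,"x":0.05,"y":0.03,"z":0,"twist":0},{"fingers":0.2,"x":0.05,"y":0.22,"z":-0.21,"twist":0},{"fingers":0.2,"x":0.05,"y":0.39,"z":-0.43,"twist":0},{"fingers":0.2,"x":0.05,"y":0.54,"z":-0.66,"twist":0},{"fingers":0.2,"x":0.05,"y":0.67,"z":-0.91,"twist":0},{"fingers":0.2,"x":0.05,"y":0.78,"z":-1.17,"twist":0},{"fingers":0.2,"x":0.05,"y":0.86,"z":-1.43,"twist":0},{"fingers":0.2,"x":0.05,"y":0.92,"z":-1.71,"twist":0},{"fingers":0.2,"x":0.05,"y":0.96,"z":-1.98,"twist":0},{"fingers":0.2,"x":0.05,"y":0.96,"z":-1.98,"twist":0}]'; python3 - <<'E'
from crop import *
d=cam('side');  crop(d,280,160,400,260,6,'s10.png')
E
```

```text
time: 18.38
position: [0.4636, -0.2166, 0.0543]
tool_rot: [-1.173, 1.235, 1.171]
ft_force: [0.9, -0.5, -0.8]
grip_width: 0.204
```

View pics/s10.png

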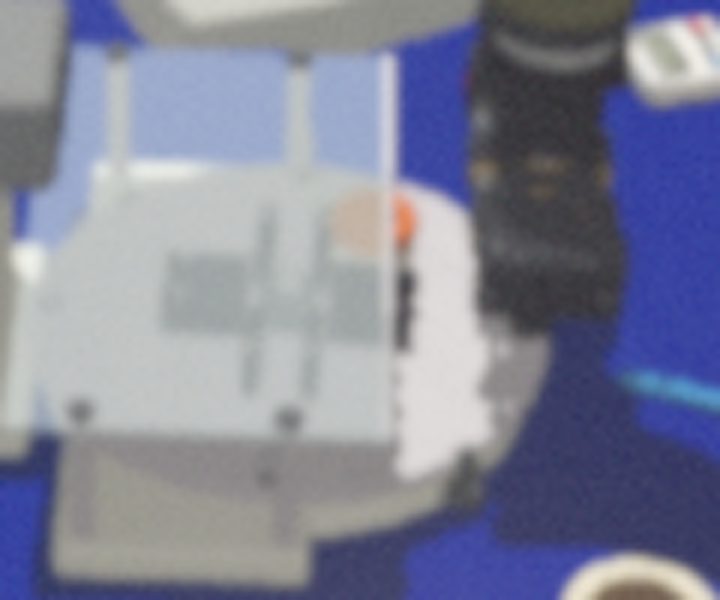

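```bash
python3 -m creep '[{"fingers":0.2,"x":0,"y":0.01,"z":-0.28,"twist":0},{"fingers":0.2,"x":0,"y":0,"z":-0.56,"twist":0},{"fingers":0.2,"x":0,"y":-0.04,"z":-0.84,"twist":0},{"fingers":0.2,"x":0,"y":-0.1,"z":-1.11,"twist":0},{"fingers":0.2,"x":0,"y":-0.18,"z":-1.38,"twist":0},{"fingers":0.2,"x":0,"y":-0.29,"z":-1.64,"twist":0},{"fingers":0.2,"x":0,"y":-0.42,"z":-1.88,"twist":0},{"fingers":0.2,"x":0,"y":-0.57,"z":-2.12,"twist":0},{"fingers":0.2,"x":0,"y":-0.74,"z":-2.34,"twist":0},{"fingers":0.2,"x":0,"y":-0.92,"z":-2.55,"twist":0},{"fingers":0.2,"x":0,"y":-0.92,"z":-2.55,"twist":0},{"fingers":0.2,"x":0,"y":-0.92,"z":-2.55,"twist":0},{"fingers":0.32,"x":0,"y":-0.92,"z":-2.55,"twist":0},{"fingers":0.32,"x":0,"y":-0.92,"z":-2.55,"twist":0}]'; python3 -m creep '[{"fingers":0.32,"x":-0.5,"y":0,"z":0,"twist":0},{"fingers":0.32,"x":-1.2,"y":0,"z":0,"twist":0},{"fingers":0.32,"x":-2,"y":0,"z":0,"twist":0},{"fingers":0.32,"x":-2.5,"y":0,"z":0,"twist":0},{"fingers":0.32,"x":-2.5,"y":0,"z":0,"twist":0}]'; python3 - <<'E'
from crop import *
d=cam('wrist'); save(d,'w11.png')
d=cam('side');  crop(d,240,140,400,270,5,'s11.png'); orange(d)
go(.541,.170,.16,20)
E
```

```text
time: 19.6
position: [0.4973, -0.3157, 0.0539]
tool_rot: [-1.174, 1.23, 1.176]
ft_force: [-1.2, 1.0, -0.2]
grip_width: 0.276
time: 20.02
position: [0.5, -0.3177, 0.1593]
tool_rot: [-1.181, 1.227, 1.168]
ft_force: [0.6, -0.7, 0.2]
grip_width: 0.318
  px [351.1 304.1] area 152 eqdia 0.037 plane [0.5437 0.1732] depth-z 0.059
  px [356.1 321.7] area 180 eqdia 0.039 plane [0.5349 0.2331] depth-z 0.060
x -0.12 y -0.52 z 12.19 twist 13.47 | at [ 0.4979 -0.3161  0.1548] yaw 87.4 F [-0.5 -0.1 -0.4] w 0.321 t 20.1
```

View pics/w11.png

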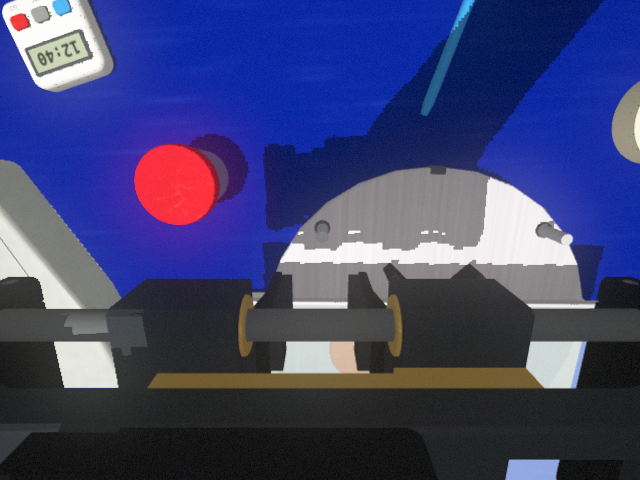

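View pics/s11.png

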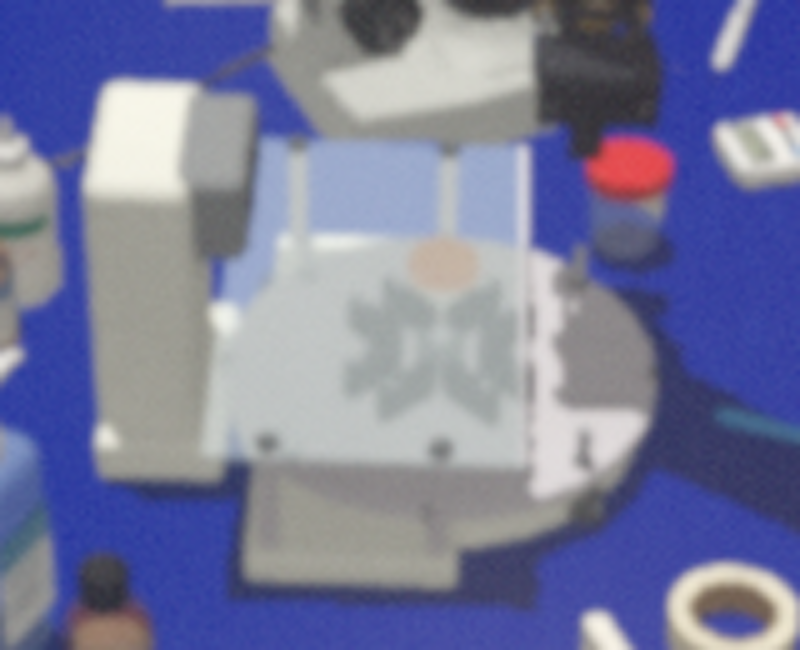

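```bash
python3 -m creep '[{"fingers":0.32,"x":0,"y":0,"z":0.6,"twist":0.6},{"fingers":0.32,"x":0,"y":0,"z":1.4,"twist":1.6},{"fingers":0.4,"x":0,"y":0,"z":2.3,"twist":2.7},{"fingers":0.71,"x":0,"y":0,"z":3.2,"twist":3.8},{"fingers":0.71,"x":0,"y":-0.1,"z":4.1,"twist":4.9},{"fingers":0.71,"x":0,"y":-0.2,"z":5,"twist":6},{"fingers":0.71,"x":0,"y":-0.3,"z":5.9,"twist":7.1},{"fingers":0.71,"x":0,"y":-0.3,"z":6.8,"twist":8.2},{"fingers":0.71,"x":0,"y":-0.4,"z":7.7,"twist":9.3},{"fingers":0.71,"x":0,"y":-0.5,"z":8.6,"twist":10.4},{"fingers":0.71,"x":0,"y":-0.5,"z":9.5,"twist":11.5},{"fingers":0.71,"x":0,"y":-0.52,"z":10.4,"twist":12.5},{"fingers":0.71,"x":0,"y":-0.52,"z":11.3,"twist":13.2},{"fingers":0.71,"x":0,"y":-0.52,"z":12,"twist":13.47},{"fingers":0.71,"x":0,"y":-0.52,"z":12.19,"twist":13.47},{"fingers":0.71,"x":0.5,"y":-0.52,"z":12.19,"twist":13.47},{"fingers":0.71,"x":1,"y":-0.52,"z":12.19,"twist":13.47},{"fingers":0.71,"x":1,"y":-0.52,"z":12.19,"twist":13.47}]'; python3 - <<'E'
from crop import *
go(.5415,.170,.036,20)
d=cam('wrist'); save(d,'w12.png'); orange(d)
E
```

```text
time: 21.62
position: [0.5371, 0.1683, 0.1089]
tool_rot: [-0.277, 1.563, 0.272]
ft_force: [-1.5, -0.9, -1.3]
grip_width: 0.71
x 1.82 y 0.00 z 0.13 twist 0.00 | at [0.5371 0.1683 0.1089] yaw 20.0 F [-1.5 -0.9 -1.3] w 0.710 t 21.6
  px [351.5 161.6] area 4474 eqdia 0.045 plane [0.5333 0.2326] depth-z 0.060
  px [328.2 260. ] area 3856 eqdia 0.045 plane [0.5417 0.1701] depth-z 0.060
```

View pics/w12.png

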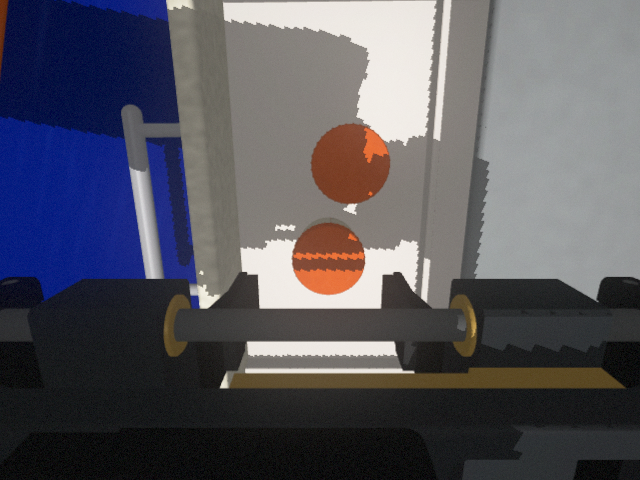

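```bash
python3 -m creep '[{"fingers":0.71,"x":0.5,"y":0,"z":0.1,"twist":0},{"fingers":0.71,"x":1,"y":0,"z":0.1,"twist":0},{"fingers":0.71,"x":1.5,"y":0,"z":0.1,"twist":0},{"fingers":0.71,"x":1.82,"y":0,"z":0.1,"twist":0},{"fingers":0.71,"x":1.82,"y":0,"z":0.1,"twist":0},{"fingers":0.4,"x":1.82,"y":0,"z":0.1,"twist":0},{"fingers":0.3,"x":1.82,"y":0,"z":0.1,"twist":0},{"fingers":0.3,"x":1.82,"y":0,"z":0.1,"twist":0},{"fingers":0.3,"x":1.82,"y":0,"z":0.1,"twist":0},{"fingers":0.3,"x":1.82,"y":0,"z":0.1,"twist":0}]' 20;  python3 -m creep '[{"fingers":0.3,"x":-0.3,"y":0,"z":0,"twist":0},{"fingers":0.3,"x":-0.8,"y":0,"z":0,"twist":0},{"fingers":0.3,"x":-1.6,"y":0,"z":0,"twist":0},{"fingers":0.3,"x":-2.4,"y":0,"z":0,"twist":0},{"fingers":0.3,"x":-3.1,"y":0,"z":0,"twist":0},{"fingers":0.3,"x":-3.1,"y":0,"z":0,"twist":0},{"fingers":0.3,"x":-3.1,"y":0,"z":0,"twist":0}]'; python3 - <<'E'
from h import *
go(.490,-.2256,.16,87)
d=cam('wrist'); orange(d,.18)
E
```

```text
time: 22.5
position: [0.5457, 0.1712, 0.0427]
tool_rot: [-0.273, 1.552, 0.274]
ft_force: [-1.4, -0.9, 4.8]
grip_width: 0.526
time: 23.08
position: [0.5463, 0.1715, 0.1682]
tool_rot: [-0.272, 1.549, 0.275]
ft_force: [0.9, 0.2, -1.2]
grip_width: 0.528
x 0.18 y -8.85 z -4.71 twist -13.41 | at [0.5463 0.1715 0.1682] yaw 20.0 F [ 0.9  0.2 -1.2] w 0.528 t 23.1
  px [49.8  6.7] area 107 eqdia 0.010 plane [0.409  0.2519] depth-z 0.001
  px [ 23.5 194.6] area 1064 eqdia 0.035 plane [0.4088 0.1763] depth-z 0.001
  px [329.6 158.4] area 2914 eqdia 0.046 plane [0.5275 0.2354] depth-z 0.060
  px [319.4 284.9] area 3508 eqdia 0.030 plane [0.543  0.1801] depth-z 0.185
  px [319.7 347.5] area 266 eqdia 0.009 plane [0.5544 0.1491] depth-z 0.185
```

```bash
python3 -m creep '[{"fingers":0.3,"x":0,"y":-0.7,"z":-0.35,"twist":-1},{"fingers":0.3,"x":0,"y":-1.4,"z":-0.75,"twist":-2.1},{"fingers":0.3,"x":0,"y":-2.2,"z":-1.15,"twist":-3.3},{"fingers":0.3,"x":0,"y":-3,"z":-1.6,"twist":-4.5},{"fingers":0.3,"x":0,"y":-3.8,"z":-2,"twist":-5.7},{"fingers":0.3,"x":0,"y":-4.5,"z":-2.4,"twist":-6.9},{"fingers":0.3,"x":0,"y":-5.3,"z":-2.8,"twist":-8.1},{"fingers":0.3,"x":0,"y":-6.1,"z":-3.25,"twist":-9.3},{"fingers":0.3,"x":0,"y":-6.9,"z":-3.65,"twist":-10.5},{"fingers":0.3,"x":0.1,"y":-7.6,"z":-4.05,"twist":-11.6},{"fingers":0.3,"x":0.1,"y":-8.2,"z":-4.35,"twist":-12.6},{"fingers":0.3,"x":0.1,"y":-8.65,"z":-4.6,"twist":-13.2},{"fingers":0.3,"x":0.1,"y":-8.85,"z":-4.71,"twist":-13.4},{"fingers":0.3,"x":0.1,"y":-8.85,"z":-4.71,"twist":-13.4},{"fingers":0.3,"x":0.1,"y":-8.85,"z":-4.71,"twist":-13.4},{"fingers":0.3,"x":0.1,"y":-8.85,"z":-4.71,"twist":-13.4}]'; python3 - <<'E'
from crop import *
go(.4902,-.2256,.0665,87)
d=cam('wrist'); save(d,'w13.png')
E
```

```text
time: 24.47
position: [0.4886, -0.2245, 0.1605]
tool_rot: [-1.169, 1.234, 1.172]
ft_force: [0.9, -0.2, -0.6]
grip_width: 0.527
x 2.35 y -0.05 z -0.03 twist 0.00 | at [ 0.4886 -0.2245  0.1605] yaw 87.0 F [ 0.9 -0.2 -0.6] w 0.527 t 24.5
```

View pics/w13.png

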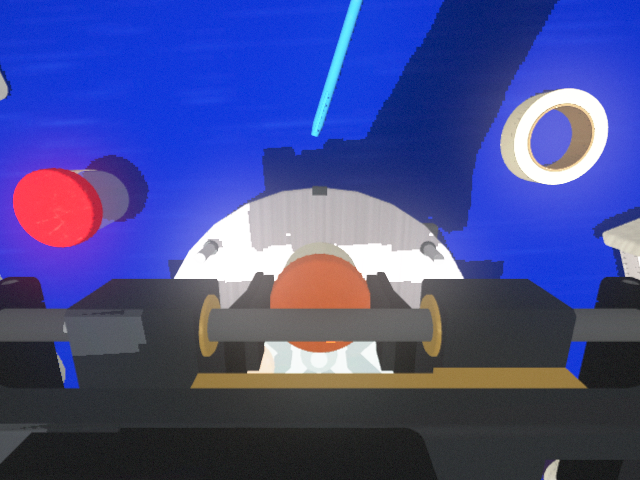

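```bash
python3 -m creep '[{"fingers":0.3,"x":0.6,"y":-0.05,"z":-0.03,"twist":0},{"fingers":0.3,"x":1.2,"y":-0.05,"z":-0.03,"twist":0},{"fingers":0.3,"x":1.8,"y":-0.05,"z":-0.03,"twist":0},{"fingers":0.3,"x":2.05,"y":-0.05,"z":-0.03,"twist":0},{"fingers":0.3,"x":2.1,"y":-0.05,"z":-0.03,"twist":0},{"fingers":0.3,"x":2.1,"y":-0.05,"z":-0.03,"twist":0},{"fingers":0.3,"x":2.1,"y":-0.05,"z":-0.03,"twist":0}]'; python3 -c "
from h import *
go(.490,-.2256,.0665,87)"
```

```text
time: 25.1
position: [0.4917, -0.2274, 0.0785]
tool_rot: [-1.172, 1.232, 1.169]
ft_force: [-0.2, 0.6, -0.8]
grip_width: 0.529
x 0.30 y 0.04 z 0.04 twist 0.00 | at [ 0.4917 -0.2274  0.0785] yaw 87.0 F [-0.2  0.6 -0.8] w 0.529 t 25.1
```

```bash
python3 -m creep '[{"fingers":0.3,"x":0.1,"y":0.04,"z":0.04,"twist":0},{"fingers":0.3,"x":0.2,"y":0.04,"z":0.04,"twist":0},{"fingers":0.3,"x":0.27,"y":0.04,"z":0.04,"twist":0},{"fingers":0.3,"x":0.27,"y":0.04,"z":0.04,"twist":0},{"fingers":0.3,"x":0.27,"y":0.04,"z":0.04,"twist":0}]'; python3 -m creep '[{"fingers":0.3,"x":0.03,"y":0,"z":0,"twist":0},{"fingers":0.3,"x":0.03,"y":0,"z":0,"twist":0}]'; python3 -m creep '[{"fingers":0.3,"x":0.03,"y":0,"z":0,"twist":0},{"fingers":0.3,"x":0.03,"y":0,"z":0,"twist":0}]'
```

```text
time: 25.52
position: [0.4894, -0.2257, 0.0668]
tool_rot: [-1.17, 1.233, 1.17]
ft_force: [0.2, -0.2, 0.7]
grip_width: 0.523
time: 25.68
position: [0.4896, -0.226, 0.0666]
tool_rot: [-1.17, 1.233, 1.17]
ft_force: [-2.6, 0.7, 7.6]
grip_width: 0.531
time: 25.85
position: [0.4896, -0.2264, 0.0664]
tool_rot: [-1.17, 1.233, 1.169]
ft_force: [-4.8, 1.6, 14.9]
grip_width: 0.527
```

Contact with the deck, so the pot is down. Next I release it, rise, and move out behind it.

```bash
python3 -m creep '[{"fingers":0.3,"x":-0.05,"y":0,"z":0,"twist":0},{"fingers":0.72,"x":-0.05,"y":0,"z":0,"twist":0},{"fingers":0.72,"x":-0.05,"y":0,"z":0,"twist":0},{"fingers":0.72,"x":-0.05,"y":0,"z":0,"twist":0},{"fingers":0.72,"x":-0.3,"y":0,"z":0,"twist":0},{"fingers":0.72,"x":-0.9,"y":0,"z":0,"twist":0},{"fingers":0.72,"x":-1.6,"y":0,"z":0,"twist":0},{"fingers":0.4,"x":-2.0,"y":0.3,"z":0,"twist":0},{"fingers":0,"x":-2.0,"y":0.9,"z":0,"twist":0},{"fingers":0,"x":-2,"y":1.3,"z":0,"twist":0},{"fingers":0,"x":-2,"y":1.3,"z":0,"twist":0},{"fingers":0,"x":-2,"y":1.3,"z":0,"twist":0},{"fingers":0,"x":-2,"y":1.3,"z":0,"twist":0},{"fingers":0,"x":-2,"y":1.3,"z":0,"twist":0}]' ; python3 - <<'E'
from crop import *
d=cam('wrist'); orange(d,.083); s=cam('side'); orange(s,.083); crop(s,240,140,400,270,5,'s14.png')
go(.592-.150,-.231+.150*.055,.054,87)
E
```

```text
time: 27.02
position: [0.4382, -0.2228, 0.1443]
tool_rot: [-1.171, 1.233, 1.17]
ft_force: [-0.3, 0.2, 0.5]
grip_width: 0.275
  px [319.4 299.7] area 818 eqdia 0.022 plane [ 0.4715 -0.2246] depth-z 0.083
  px [319.4 345.4] area 432 eqdia 0.016 plane [ 0.5076 -0.2266] depth-z 0.084
  px [359.9 204.8] area 95 eqdia 0.034 plane [ 0.4914 -0.2199] depth-z 0.084
  px [356.2 322.1] area 165 eqdia 0.037 plane [0.5375 0.2541] depth-z 0.060
x 2.25 y -0.10 z 0.01 twist 0.00 | at [ 0.4379 -0.2229  0.1441] yaw 87.0 F [-0.3 -0.7  0.1] w 0.186 t 27.1
```

View pics/s14.png

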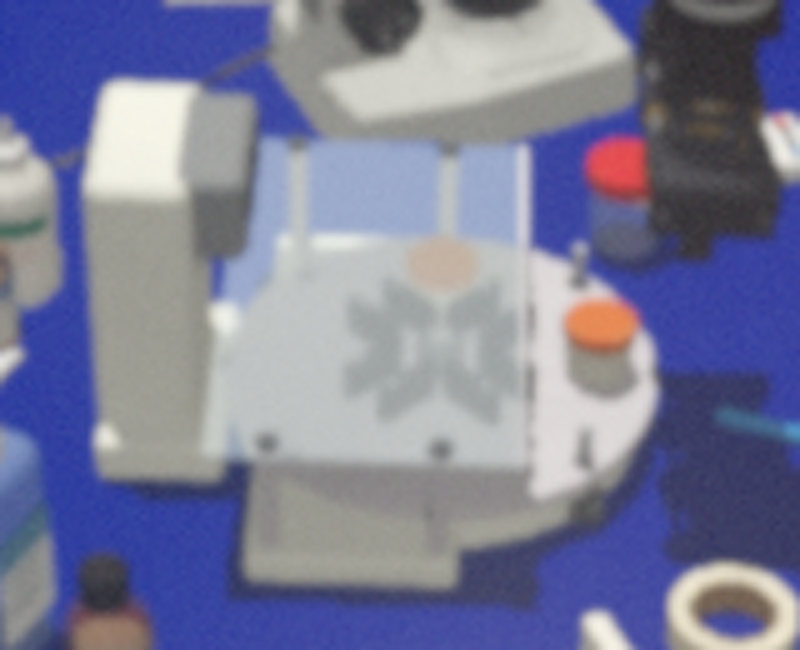

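```bash
python3 -m creep '[{"fingers":0,"x":0.6,"y":0,"z":0,"twist":0},{"fingers":0,"x":1.2,"y":0,"z":0,"twist":0},{"fingers":0,"x":1.8,"y":0,"z":0,"twist":0},{"fingers":0,"x":2.2,"y":0,"z":0,"twist":0},{"fingers":0,"x":2.25,"y":0,"z":0,"twist":0},{"fingers":0,"x":2.25,"y":0,"z":0,"twist":0},{"fingers":0,"x":2.25,"y":0,"z":0,"twist":0}]' ; python3 - <<'E'
from crop import *
go(.592-.098,-.231+.098*.055,.054,87)
E
```

```text
time: 27.7
position: [0.438, -0.2233, 0.0548]
tool_rot: [-1.171, 1.234, 1.169]
ft_force: [0.6, 0.3, 0.7]
grip_width: 0.004
x 0.02 y -1.40 z 0.02 twist -0.01 | at [ 0.438  -0.2233  0.0548] yaw 87.0 F [0.6 0.3 0.7] w 0.004 t 27.7
```

```bash
python3 -m creep '[{"fingers":0,"x":0,"y":-0.1,"z":0,"twist":0},{"fingers":0,"x":0,"y":-0.2,"z":0,"twist":0},{"fingers":0,"x":0,"y":-0.3,"z":0,"twist":0},{"fingers":0,"x":0,"y":-0.38,"z":0,"twist":0},{"fingers":0,"x":0,"y":-0.45,"z":0,"twist":0},{"fingers":0,"x":0,"y":-0.52,"z":0,"twist":0},{"fingers":0,"x":0,"y":-0.6,"z":0,"twist":0},{"fingers":0,"x":0,"y":-0.68,"z":0,"twist":0},{"fingers":0,"x":0,"y":-0.76,"z":0,"twist":0},{"fingers":0,"x":0,"y":-0.84,"z":0,"twist":0},{"fingers":0,"x":0,"y":-0.92,"z":0,"twist":0},{"fingers":0,"x":0,"y":-1.0,"z":0,"twist":0},{"fingers":0,"x":0,"y":-1.08,"z":0,"twist":0},{"fingers":0,"x":0,"y":-1.15,"z":0,"twist":0},{"fingers":0,"x":0,"y":-1.22,"z":0,"twist":0},{"fingers":0,"x":0,"y":-1.28,"z":0,"twist":0},{"fingers":0,"x":0,"y":-1.34,"z":0,"twist":0},{"fingers":0,"x":0,"y":-1.4,"z":0,"twist":0},{"fingers":0,"x":0,"y":-1.44,"z":0,"twist":0},{"fingers":0,"x":0,"y":-1.44,"z":0,"twist":0}]'; python3 -m creep '[{"fingers":0,"x":0,"y":-0.03,"z":0,"twist":0},{"fingers":0,"x":0,"y":-0.06,"z":0,"twist":0},{"fingers":0,"x":0,"y":-0.06,"z":0,"twist":0}]'
```

```text
time: 29.37
position: [0.4952, -0.226, 0.0542]
tool_rot: [-1.171, 1.233, 1.17]
ft_force: [-0.0, 0.0, -0.1]
grip_width: 0.004
time: 29.62
position: [0.4973, -0.2261, 0.0542]
tool_rot: [-1.17, 1.234, 1.17]
ft_force: [-0.9, -0.4, -0.2]
grip_width: 0.004
```

```bash
python3 -m creep '[{"fingers":0,"x":0,"y":-0.03,"z":0,"twist":0},{"fingers":0,"x":0,"y":-0.06,"z":0,"twist":0},{"fingers":0,"x":0,"y":-0.06,"z":0,"twist":0}]';python3 -m creep '[{"fingers":0,"x":0,"y":-0.02,"z":0,"twist":0},{"fingers":0,"x":0,"y":-0.04,"z":0,"twist":0},{"fingers":0,"x":0,"y":-0.04,"z":0,"twist":0}]'
```

```text
time: 29.87
position: [0.4982, -0.2263, 0.054]
tool_rot: [-1.168, 1.236, 1.172]
ft_force: [-5.2, 0.1, 3.8]
grip_width: 0.002
time: 30.12
position: [0.4983, -0.2265, 0.0539]
tool_rot: [-1.166, 1.237, 1.174]
ft_force: [-8.6, 0.3, 7.5]
grip_width: 0.008
```

The pot is home at the same x (0.498) as the first. I'll back off and move to the left pin.

```bash
python3 -m creep '[{"fingers":0,"x":0,"y":0.1,"z":0,"twist":0},{"fingers":0,"x":0,"y":0.3,"z":0,"twist":0},{"fingers":0,"x":0,"y":0.8,"z":0,"twist":0},{"fingers":0.1,"x":-0.5,"y":1.2,"z":0,"twist":0},{"fingers":0.32,"x":-1.3,"y":1.4,"z":0,"twist":0},{"fingers":0.32,"x":-2.2,"y":1.4,"z":0,"twist":0},{"fingers":0.32,"x":-2.3,"y":1.1,"z":0.6,"twist":0},{"fingers":0.32,"x":-2.2,"y":0.6,"z":1.4,"twist":0},{"fingers":0.32,"x":-2.1,"y":0.1,"z":2.2,"twist":0},{"fingers":0.32,"x":-2.1,"y":-0.1,"z":2.3,"twist":0},{"fingers":0.32,"x":-2.1,"y":-0.1,"z":2.3,"twist":0},{"fingers":0.32,"x":-2.1,"y":-0.1,"z":2.3,"twist":0}]' ; python3 - <<'E'
from crop import *
go(.506,-.136,.054,87)
d=cam('wrist'); crop(d,270,200,370,280,8,'w15.png'); s=cam('side'); orange(s,.083); crop(s,240,140,400,270,5,'s15.png'); print(onz(d,320,260,.072))
E
```

```text
time: 31.12
position: [0.5098, -0.1349, 0.138]
tool_rot: [-1.171, 1.234, 1.171]
ft_force: [-0.9, -0.7, -0.4]
grip_width: 0.318
x 2.10 y 0.09 z -0.03 twist 0.01 | at [ 0.5098 -0.1349  0.138 ] yaw 87.0 F [-0.9 -0.7 -0.4] w 0.318 t 31.1
  px [356.2 322.1] area 164 eqdia 0.037 plane [0.5376 0.2541] depth-z 0.060
[ 0.51555411 -0.13479755  0.072     ]
```

View pics/w15.png

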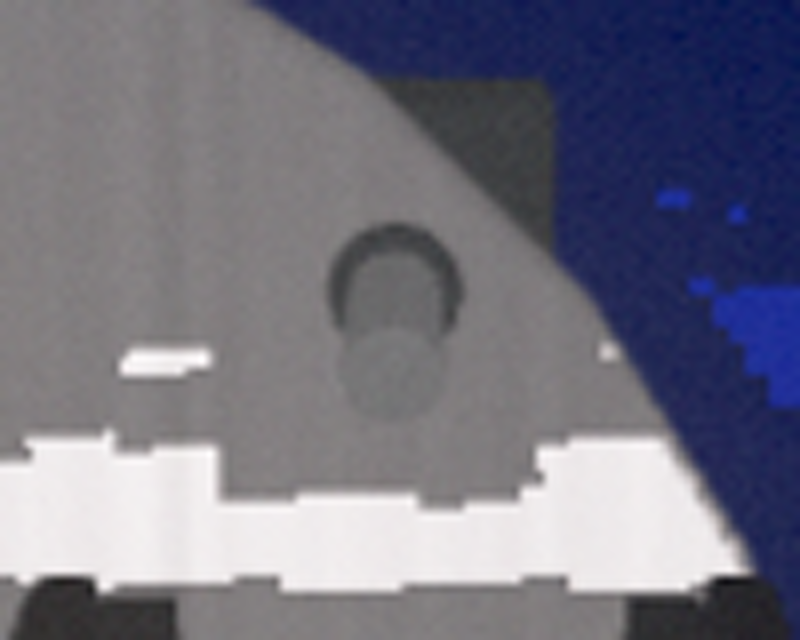

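View pics/s15.png

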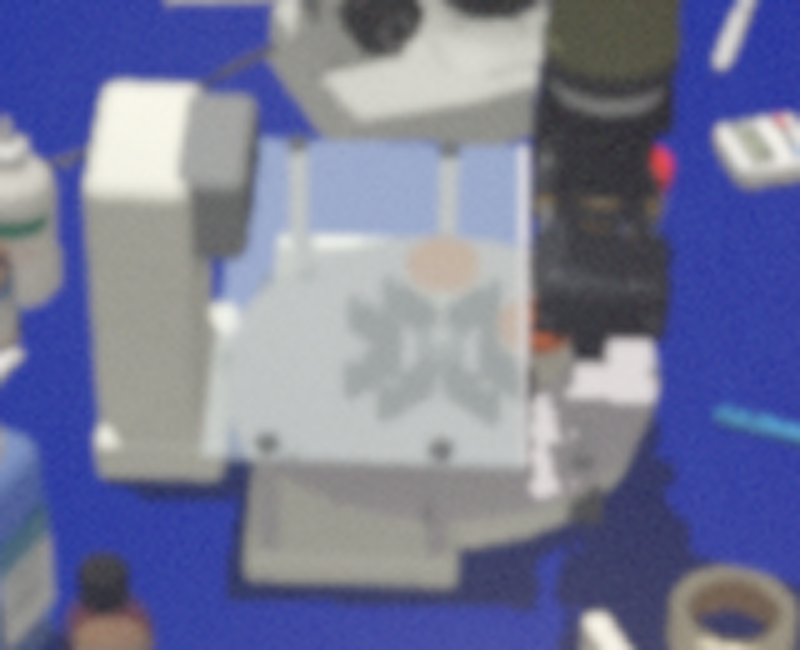

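```bash
python3 -m creep '[{"fingers":0.32,"x":0,"y":0.09,"z":-0.03,"twist":0},{"fingers":0.32,"x":0.4,"y":0.09,"z":-0.03,"twist":0},{"fingers":0.32,"x":0.8,"y":0.09,"z":-0.03,"twist":0},{"fingers":0.32,"x":1.2,"y":0.09,"z":-0.03,"twist":0},{"fingers":0.32,"x":1.6,"y":0.09,"z":-0.03,"twist":0},{"fingers":0.32,"x":2.0,"y":0.09,"z":-0.03,"twist":0},{"fingers":0.32,"x":2.1,"y":0.09,"z":-0.03,"twist":0},{"fingers":0.32,"x":2.1,"y":0.09,"z":-0.03,"twist":0}]' ; python3 arc.py
```

```text
time: 31.88
position: [0.5047, -0.1365, 0.0532]
tool_rot: [-1.168, 1.236, 1.171]
ft_force: [-0.9, -0.0, 0.1]
grip_width: 0.318
x -0.02 y -0.03 z 0.01 twist -0.03 | at [ 0.5047 -0.1365  0.0532] yaw 86.9 F [-0.9 -0.   0.1] w 0.318 t 31.9
(1, np.float64(-0.02), np.float64(0.16), np.float64(-0.2))
(2, np.float64(-0.02), np.float64(0.32), np.float64(-0.42))
(3, np.float64(-0.02), np.float64(0.47), np.float64(-0.66))
(4, np.float64(-0.02), np.float64(0.6), np.float64(-0.91))
(5, np.float64(-0.02), np.float64(0.7), np.float64(-1.17))
(6, np.float64(-0.02), np.float64(0.79), np.float64(-1.43))
(7, np.float64(-0.02), np.float64(0.85), np.float64(-1.71))
(8, np.float64(-0.02), np.float64(0.88), np.float64(-1.98))
(9, np.float64(-0.02), np.float64(0.89), np.float64(-2.26))
(10, np.float64(-0.02), np.float64(0.88), np.float64(-2.54))
(11, np.float64(-0.02), np.float64(0.84), np.float64(-2.82))
(12, np.float64(-0.02), np.float64(0.78), np.float64(-3.09))
(13, np.float64(-0.02), np.float64(0.69), np.float64(-3.36))
(14, np.float64(-0.02), np.float64(0.58), np.float64(-3.61))
(15, np.float64(-0.02), np.float64(0.45), np.float64(-3.86))
(16, np.float64(-0.02), np.float64(0.3), np.float64(-4.09))
(17, np.float64(-0.02), np.float64(0.13), np.float64(-4.31))
(18, np.float64(-0.02), np.float64(-0.06), np.float64(-4.52))
```

```bash
python3 -m creep '[{"fingers":0.2,"x":0,"y":0,"z":0,"twist":0},{"fingers":0.2,"x":0,"y":0.16,"z":-0.2,"twist":0},{"fingers":0.2,"x":0,"y":0.32,"z":-0.42,"twist":0},{"fingers":0.2,"x":0,"y":0.47,"z":-0.66,"twist":0},{"fingers":0.2,"x":0,"y":0.6,"z":-0.91,"twist":0},{"fingers":0.2,"x":0,"y":0.7,"z":-1.17,"twist":0},{"fingers":0.2,"x":0,"y":0.79,"z":-1.43,"twist":0},{"fingers":0.2,"x":0,"y":0.85,"z":-1.71,"twist":0},{"fingers":0.2,"x":0,"y":0.88,"z":-1.98,"twist":0},{"fingers":0.2,"x":0,"y":0.89,"z":-2.26,"twist":0},{"fingers":0.2,"x":0,"y":0.88,"z":-2.54,"twist":0},{"fingers":0.2,"x":0,"y":0.84,"z":-2.82,"twist":0},{"fingers":0.2,"x":0,"y":0.78,"z":-3.09,"twist":0},{"fingers":0.2,"x":0,"y":0.69,"z":-3.36,"twist":0},{"fingers":0.2,"x":0,"y":0.58,"z":-3.61,"twist":0},{"fingers":0.2,"x":0,"y":0.45,"z":-3.86,"twist":0},{"fingers":0.2,"x":0,"y":0.3,"z":-4.09,"twist":0},{"fingers":0.2,"x":0,"y":0.13,"z":-4.31,"twist":0},{"fingers":0.2,"x":0,"y":-0.06,"z":-4.52,"twist":0},{"fingers":0.2,"x":0,"y":-0.06,"z":-4.52,"twist":0}]'; python3 -m creep '[{"fingers":0.2,"x":0,"y":0,"z":0,"twist":0},{"fingers":0.32,"x":0,"y":0,"z":0,"twist":0},{"fingers":0.32,"x":0,"y":0,"z":0,"twist":0},{"fingers":0.32,"x":-0.5,"y":0,"z":0,"twist":0},{"fingers":0.32,"x":-1.2,"y":0,"z":0,"twist":0},{"fingers":0.32,"x":-2,"y":0,"z":0,"twist":0},{"fingers":0.32,"x":-2.5,"y":0,"z":0,"twist":0},{"fingers":0.32,"x":-2.5,"y":0,"z":0,"twist":0}]'; python3 - <<'E'
from crop import *
d=cam('wrist'); save(d,'w16.png')
d=cam('side');  crop(d,240,140,400,270,5,'s16.png'); orange(d)
go(.533,.232,.16,20)
E
```

```text
time: 33.55
position: [0.5003, -0.3182, 0.0541]
tool_rot: [-1.171, 1.235, 1.169]
ft_force: [-0.7, -0.4, 0.6]
grip_width: 0.197
time: 34.22
position: [0.5015, -0.3175, 0.1592]
tool_rot: [-1.176, 1.229, 1.164]
ft_force: [1.4, 0.7, 0.2]
grip_width: 0.323
  px [356.2 322.1] area 163 eqdia 0.037 plane [0.5348 0.2343] depth-z 0.060
x -0.12 y -0.12 z 13.72 twist 13.40 | at [ 0.4995 -0.3159  0.1548] yaw 87.0 F [ 0.3  0.2 -0.4] w 0.322 t 34.3
```

View pics/s16.png

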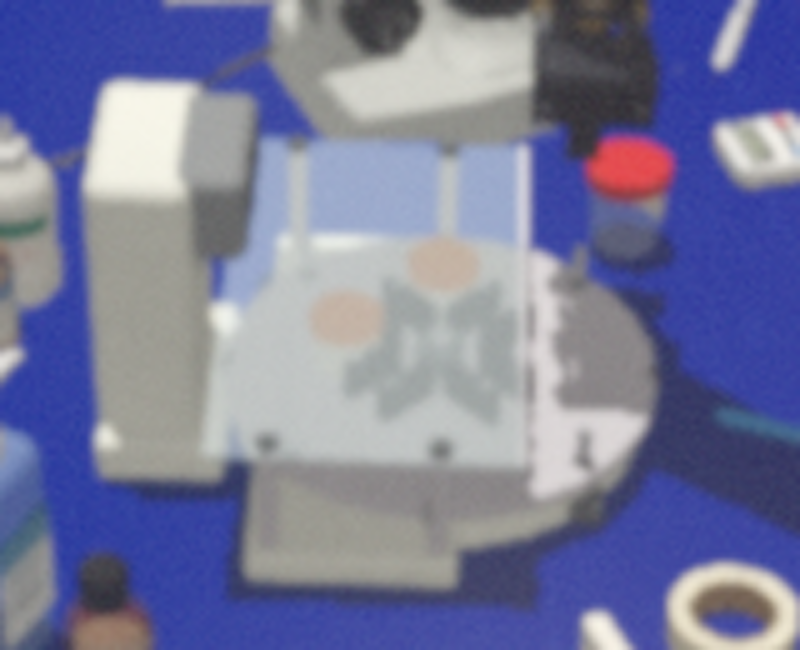

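View pics/w16.png

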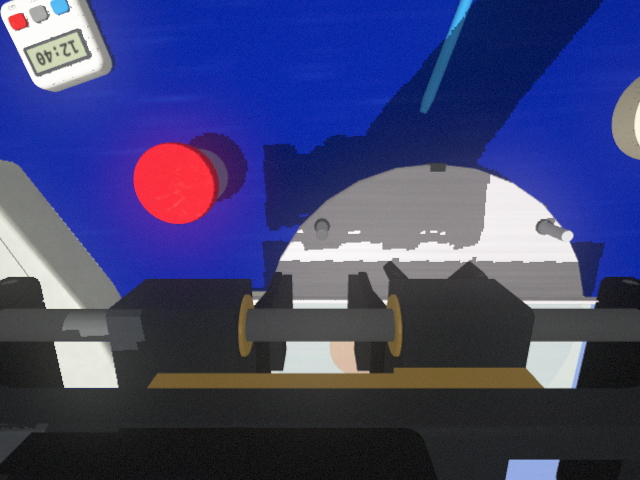

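Two pots are home under the cover, at side crop (443,263) and (345,318), and an empty V is at the front. Pot c is still in place.

```bash
python3 -m creep '[{"fingers":0.32,"x":0,"y":0,"z":0.7,"twist":0.6},{"fingers":0.32,"x":0,"y":0,"z":1.6,"twist":1.6},{"fingers":0.4,"x":0,"y":0,"z":2.6,"twist":2.7},{"fingers":0.71,"x":0,"y":0,"z":3.6,"twist":3.8},{"fingers":0.71,"x":0,"y":0,"z":4.6,"twist":4.9},{"fingers":0.71,"x":0,"y":0,"z":5.6,"twist":6},{"fingers":0.71,"x":0,"y":0,"z":6.6,"twist":7.1},{"fingers":0.71,"x":0,"y":0,"z":7.6,"twist":8.2},{"fingers":0.71,"x":0,"y":0,"z":8.6,"twist":9.3},{"fingers":0.71,"x":0,"y":-0.1,"z":9.6,"twist":10.4},{"fingers":0.71,"x":0,"y":-0.1,"z":10.6,"twist":11.5},{"fingers":0.71,"x":0,"y":-0.12,"z":11.6,"twist":12.5},{"fingers":0.71,"x":0,"y":-0.12,"z":12.6,"twist":13.2},{"fingers":0.71,"x":0,"y":-0.12,"z":13.4,"twist":13.4},{"fingers":0.71,"x":0,"y":-0.12,"z":13.72,"twist":13.4},{"fingers":0.71,"x":0.5,"y":-0.12,"z":13.72,"twist":13.4},{"fingers":0.71,"x":1.1,"y":-0.12,"z":13.72,"twist":13.4},{"fingers":0.71,"x":1.1,"y":-0.12,"z":13.72,"twist":13.4},{"fingers":0.71,"x":1.1,"y":-0.12,"z":13.72,"twist":13.4}]'; python3 - <<'E'
from crop import *
d=cam('wrist'); save(d,'w17.png'); orange(d); go(.533,.232,.035,20)
E
```

```text
time: 35.9
position: [0.5311, 0.23, 0.108]
tool_rot: [-0.275, 1.559, 0.272]
ft_force: [0.1, -0.5, 0.5]
grip_width: 0.712
  px [323.6 259.1] area 3932 eqdia 0.045 plane [0.5328 0.2316] depth-z 0.060
x 1.87 y 0.03 z 0.03 twist -0.01 | at [0.5324 0.2305 0.1096] yaw 19.9 F [-0.6  0.6  0.2] w 0.710 t 36.0
```

View pics/w17.png

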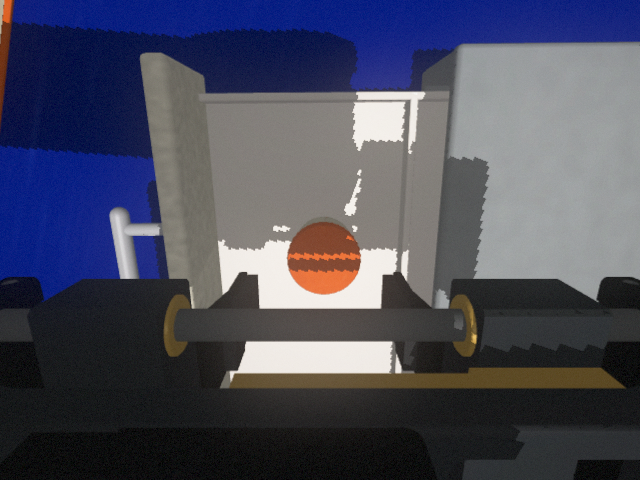

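```bash
python3 -m creep '[{"fingers":0.71,"x":0.5,"y":0,"z":0.03,"twist":0},{"fingers":0.71,"x":1,"y":0,"z":0.03,"twist":0},{"fingers":0.71,"x":1.5,"y":0,"z":0.03,"twist":0},{"fingers":0.71,"x":1.82,"y":0,"z":0.03,"twist":0},{"fingers":0.71,"x":1.82,"y":0,"z":0.03,"twist":0},{"fingers":0.4,"x":1.82,"y":0,"z":0.03,"twist":0},{"fingers":0.3,"x":1.82,"y":0,"z":0.03,"twist":0},{"fingers":0.3,"x":1.82,"y":0,"z":0.03,"twist":0},{"fingers":0.3,"x":1.82,"y":0,"z":0.03,"twist":0},{"fingers":0.3,"x":1.82,"y":0,"z":0.03,"twist":0}]' 20;  python3 -m creep '[{"fingers":0.3,"x":-0.3,"y":0,"z":0,"twist":0},{"fingers":0.3,"x":-0.8,"y":0,"z":0,"twist":0},{"fingers":0.3,"x":-1.6,"y":0,"z":0,"twist":0},{"fingers":0.3,"x":-2.4,"y":0,"z":0,"twist":0},{"fingers":0.3,"x":-3.1,"y":0,"z":0,"twist":0},{"fingers":0.3,"x":-3.1,"y":0,"z":0,"twist":0},{"fingers":0.3,"x":-3.1,"y":0,"z":0,"twist":0}]'; python3 - <<'E'
from h import *
go(.490,-.2256,.16,87)
d=cam('wrist'); orange(d,.18)
E
```

```text
time: 36.78
position: [0.535, 0.2322, 0.0389]
tool_rot: [-0.273, 1.551, 0.274]
ft_force: [-0.5, -0.5, 5.3]
grip_width: 0.528
time: 37.37
position: [0.5354, 0.2324, 0.1641]
tool_rot: [-0.272, 1.549, 0.275]
ft_force: [-0.3, -0.8, -0.9]
grip_width: 0.525
x 0.07 y -10.37 z -4.98 twist -13.41 | at [0.5354 0.2324 0.1641] yaw 20.0 F [-0.3 -0.8 -0.9] w 0.525 t 37.4
  px [ 41.5 136.1] area 1894 eqdia 0.044 plane [0.4047 0.2654] depth-z 0.001
  px [321.  288.7] area 3689 eqdia 0.030 plane [0.5328 0.2411] depth-z 0.185
  px [319.8 347.8] area 807 eqdia 0.015 plane [0.5426 0.2124] depth-z 0.185
```

```bash
python3 -m creep '[{"fingers":0.3,"x":0,"y":-0.7,"z":-0.3,"twist":-0.9},{"fingers":0.3,"x":0,"y":-1.5,"z":-0.7,"twist":-1.9},{"fingers":0.3,"x":0,"y":-2.3,"z":-1.1,"twist":-3},{"fingers":0.3,"x":0,"y":-3.2,"z":-1.5,"twist":-4.1},{"fingers":0.3,"x":0,"y":-4,"z":-1.9,"twist":-5.2},{"fingers":0.3,"x":0,"y":-4.8,"z":-2.3,"twist":-6.3},{"fingers":0.3,"x":0,"y":-5.6,"z":-2.7,"twist":-7.4},{"fingers":0.3,"x":0,"y":-6.4,"z":-3.1,"twist":-8.5},{"fingers":0.3,"x":0,"y":-7.2,"z":-3.5,"twist":-9.6},{"fingers":0.3,"x":0,"y":-8,"z":-3.85,"twist":-10.6},{"fingers":0.3,"x":0,"y":-8.8,"z":-4.2,"twist":-11.6},{"fingers":0.3,"x":0,"y":-9.5,"z":-4.55,"twist":-12.5},{"fingers":0.3,"x":0,"y":-10,"z":-4.8,"twist":-13.1},{"fingers":0.3,"x":0,"y":-10.37,"z":-4.98,"twist":-13.4},{"fingers":0.3,"x":0,"y":-10.37,"z":-4.98,"twist":-13.4},{"fingers":0.3,"x":0,"y":-10.37,"z":-4.98,"twist":-13.4},{"fingers":0.3,"x":0,"y":-10.37,"z":-4.98,"twist":-13.4}]'; python3 - <<'E'
from crop import *
go(.4902,-.2256,.063,87)
d=cam('wrist'); save(d,'w18.png'); crop(cam('side'),240,140,400,270,5,'s18.png')
E
```

```text
time: 38.83
position: [0.4882, -0.2246, 0.1603]
tool_rot: [-1.169, 1.234, 1.173]
ft_force: [0.3, 0.5, -1.1]
grip_width: 0.527
x 2.43 y -0.06 z -0.03 twist -0.00 | at [ 0.4882 -0.2246  0.1603] yaw 87.0 F [ 0.3  0.5 -1.1] w 0.527 t 38.8
```

View pics/w18.png

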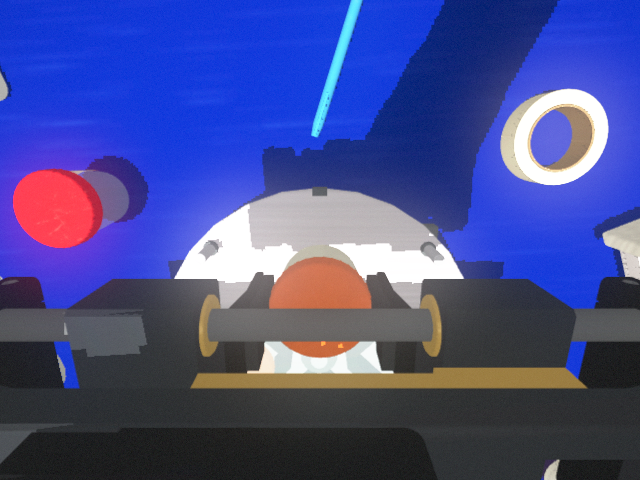

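View pics/s18.png

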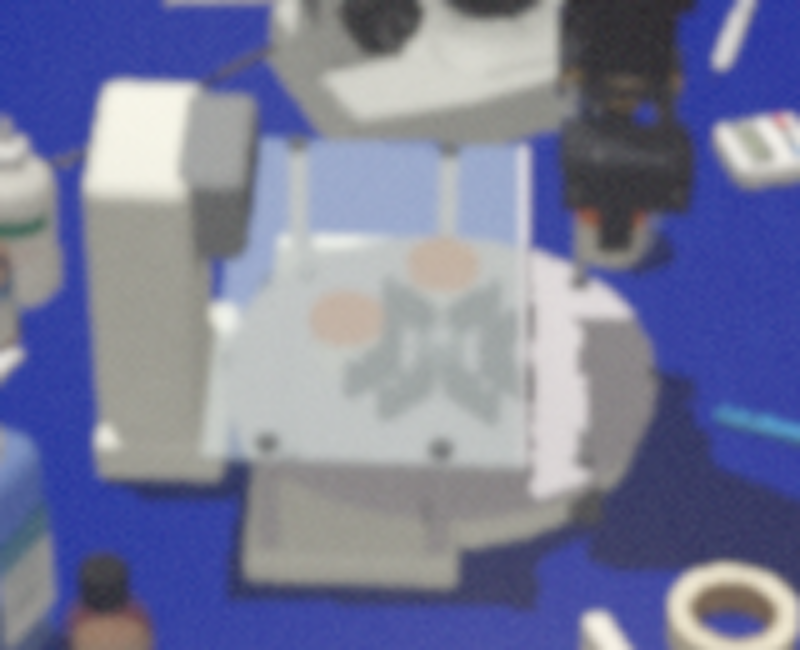

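```bash
python3 -m creep '[{"fingers":0.3,"x":0.6,"y":-0.04,"z":-0.03,"twist":0},{"fingers":0.3,"x":1.2,"y":-0.04,"z":-0.03,"twist":0},{"fingers":0.3,"x":1.8,"y":-0.04,"z":-0.03,"twist":0},{"fingers":0.3,"x":2.15,"y":-0.04,"z":-0.01,"twist":0},{"fingers":0.3,"x":2.25,"y":-0.04,"z":0,"twist":0},{"fingers":0.3,"x":2.25,"y":-0.04,"z":0,"twist":0},{"fingers":0.3,"x":2.25,"y":-0.04,"z":0,"twist":0}]'; python3 -m creep '[{"fingers":0.3,"x":0.05,"y":0,"z":0,"twist":0},{"fingers":0.3,"x":0.1,"y":0,"z":0,"twist":0},{"fingers":0.3,"x":0.1,"y":0,"z":0,"twist":0},{"fingers":0.3,"x":0.1,"y":0,"z":0,"twist":0}]';  python3 -m creep '[{"fingers":0.3,"x":0.04,"y":0,"z":0,"twist":0},{"fingers":0.3,"x":0.04,"y":0,"z":0,"twist":0}]'
```

```text
time: 39.52
position: [0.4909, -0.2256, 0.072]
tool_rot: [-1.172, 1.233, 1.17]
ft_force: [0.1, 0.7, -0.5]
grip_width: 0.525
time: 39.85
position: [0.4904, -0.2262, 0.0678]
tool_rot: [-1.17, 1.233, 1.17]
ft_force: [0.1, 0.6, -0.9]
grip_width: 0.524
time: 40.02
position: [0.4902, -0.2261, 0.0657]
tool_rot: [-1.17, 1.234, 1.17]
ft_force: [-0.2, -0.6, -0.9]
grip_width: 0.525
```

```bash
python3 -m creep '[{"fingers":0.3,"x":0.04,"y":0,"z":0,"twist":0},{"fingers":0.3,"x":0.06,"y":0,"z":0,"twist":0},{"fingers":0.3,"x":0.06,"y":0,"z":0,"twist":0}]';python3 -m creep '[{"fingers":0.3,"x":0.03,"y":0,"z":0,"twist":0},{"fingers":0.3,"x":0.03,"y":0,"z":0,"twist":0}]'
```

```text
time: 40.27
position: [0.49, -0.2261, 0.0631]
tool_rot: [-1.17, 1.234, 1.17]
ft_force: [0.2, -0.1, -1.3]
grip_width: 0.527
time: 40.43
position: [0.4903, -0.2265, 0.0629]
tool_rot: [-1.17, 1.234, 1.17]
ft_force: [-1.9, 0.4, 5.4]
grip_width: 0.528
```

Contact. I'll release and go round behind the pot.

```bash
python3 -m creep '[{"fingers":0.3,"x":-0.02,"y":0,"z":0,"twist":0},{"fingers":0.72,"x":-0.02,"y":0,"z":0,"twist":0},{"fingers":0.72,"x":-0.02,"y":0,"z":0,"twist":0},{"fingers":0.72,"x":-0.02,"y":0,"z":0,"twist":0},{"fingers":0.72,"x":-0.3,"y":0,"z":0,"twist":0},{"fingers":0.72,"x":-0.9,"y":0,"z":0,"twist":0},{"fingers":0.72,"x":-1.6,"y":0,"z":0,"twist":0},{"fingers":0.4,"x":-2.0,"y":0.3,"z":0,"twist":0},{"fingers":0,"x":-2.0,"y":0.9,"z":0,"twist":0},{"fingers":0,"x":-2,"y":1.3,"z":0,"twist":0},{"fingers":0,"x":-2,"y":1.3,"z":0,"twist":0},{"fingers":0,"x":-2,"y":1.3,"z":0,"twist":0},{"fingers":0,"x":-2,"y":1.3,"z":0,"twist":0},{"fingers":0,"x":-2,"y":1.3,"z":0,"twist":0}]' ; python3 - <<'E'
from crop import *
d=cam('wrist'); orange(d,.083); s=cam('side'); orange(s,.083); crop(s,240,140,400,270,5,'s19.png')
go(.592-.150,-.231+.150*.055,.054,87)
E
```

```text
time: 41.6
position: [0.4391, -0.2233, 0.1424]
tool_rot: [-1.171, 1.233, 1.17]
ft_force: [-0.2, -0.3, 0.6]
grip_width: 0.275
  px [319.7 300.4] area 751 eqdia 0.022 plane [ 0.4721 -0.2249] depth-z 0.083
  px [319.6 346.2] area 536 eqdia 0.017 plane [ 0.508  -0.2269] depth-z 0.083
  px [359.4 204.8] area 92 eqdia 0.034 plane [ 0.493  -0.2201] depth-z 0.083
x 2.20 y -0.08 z 0.02 twist -0.00 | at [ 0.4388 -0.2234  0.1421] yaw 87.0 F [-0.5 -0.2  0.2] w 0.183 t 41.7
```

View pics/s19.png

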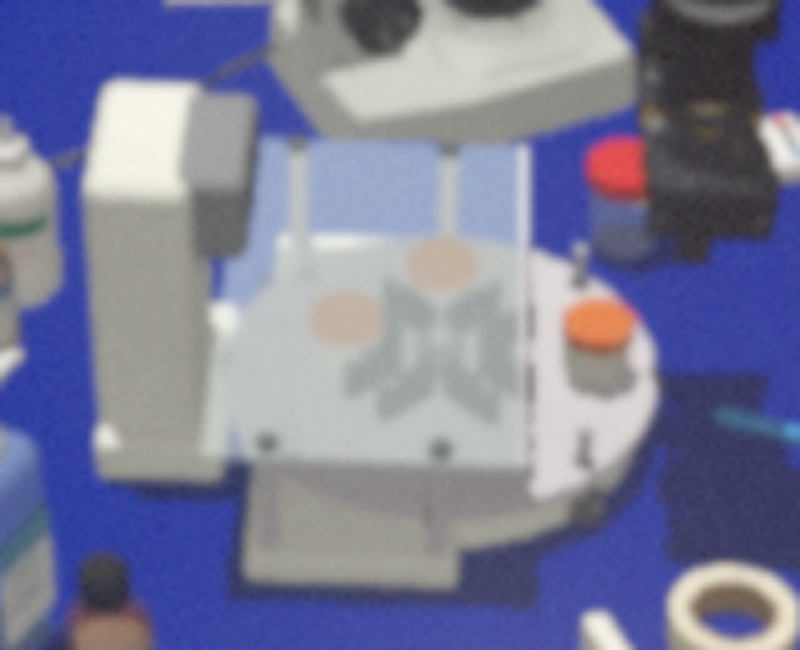

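```bash
python3 -m creep '[{"fingers":0,"x":0.6,"y":0,"z":0,"twist":0},{"fingers":0,"x":1.2,"y":0,"z":0,"twist":0},{"fingers":0,"x":1.8,"y":0,"z":0,"twist":0},{"fingers":0,"x":2.15,"y":0,"z":0,"twist":0},{"fingers":0,"x":2.2,"y":0,"z":0,"twist":0},{"fingers":0,"x":2.2,"y":0,"z":0,"twist":0},{"fingers":0,"x":2.2,"y":0,"z":0,"twist":0}]' ; python3 -m creep '[{"fingers":0,"x":0,"y":-0.1,"z":0,"twist":0},{"fingers":0,"x":0,"y":-0.2,"z":0,"twist":0},{"fingers":0,"x":0,"y":-0.3,"z":0,"twist":0},{"fingers":0,"x":0,"y":-0.38,"z":0,"twist":0},{"fingers":0,"x":0,"y":-0.45,"z":0,"twist":0},{"fingers":0,"x":0,"y":-0.52,"z":0,"twist":0},{"fingers":0,"x":0,"y":-0.6,"z":0,"twist":0},{"fingers":0,"x":0,"y":-0.68,"z":0,"twist":0},{"fingers":0,"x":0,"y":-0.76,"z":0,"twist":0},{"fingers":0,"x":0,"y":-0.84,"z":0,"twist":0},{"fingers":0,"x":0,"y":-0.92,"z":0,"twist":0},{"fingers":0,"x":0,"y":-1.0,"z":0,"twist":0},{"fingers":0,"x":0,"y":-1.08,"z":0,"twist":0},{"fingers":0,"x":0,"y":-1.15,"z":0,"twist":0},{"fingers":0,"x":0,"y":-1.22,"z":0,"twist":0},{"fingers":0,"x":0,"y":-1.28,"z":0,"twist":0},{"fingers":0,"x":0,"y":-1.34,"z":0,"twist":0},{"fingers":0,"x":0,"y":-1.4,"z":0,"twist":0},{"fingers":0,"x":0,"y":-1.43,"z":0,"twist":0},{"fingers":0,"x":0,"y":-1.43,"z":0,"twist":0}]'; python3 -m creep '[{"fingers":0,"x":0,"y":-0.03,"z":0,"twist":0},{"fingers":0,"x":0,"y":-0.06,"z":0,"twist":0},{"fingers":0,"x":0,"y":-0.06,"z":0,"twist":0}]'
```

```text
time: 42.28
position: [0.4389, -0.2238, 0.0548]
tool_rot: [-1.171, 1.234, 1.169]
ft_force: [0.2, -0.4, -0.2]
grip_width: 0.004
time: 43.95
position: [0.4958, -0.2264, 0.0542]
tool_rot: [-1.171, 1.233, 1.17]
ft_force: [-0.7, -0.4, 0.7]
grip_width: 0.007
time: 44.2
position: [0.4979, -0.2265, 0.0542]
tool_rot: [-1.17, 1.234, 1.17]
ft_force: [0.3, 0.2, 0.9]
grip_width: 0.007
```

```bash
python3 -m creep '[{"fingers":0,"x":0,"y":-0.03,"z":0,"twist":0},{"fingers":0,"x":0,"y":-0.05,"z":0,"twist":0},{"fingers":0,"x":0,"y":-0.05,"z":0,"twist":0}]';python3 -m creep '[{"fingers":0,"x":0,"y":-0.02,"z":0,"twist":0},{"fingers":0,"x":0,"y":-0.04,"z":0,"twist":0},{"fingers":0,"x":0,"y":-0.04,"z":0,"twist":0}]'
```

```text
time: 44.45
position: [0.4982, -0.2267, 0.054]
tool_rot: [-1.168, 1.236, 1.172]
ft_force: [-5.7, 0.5, 3.2]
grip_width: 0.007
time: 44.7
position: [0.4983, -0.227, 0.0538]
tool_rot: [-1.166, 1.238, 1.174]
ft_force: [-9.4, 0.2, 7.0]
grip_width: 0.006
```

```bash
python3 -m creep '[{"fingers":0,"x":0,"y":0.1,"z":0,"twist":0},{"fingers":0,"x":0,"y":0.3,"z":0,"twist":0},{"fingers":0,"x":0,"y":0.8,"z":0,"twist":0},{"fingers":0.1,"x":-0.5,"y":1.2,"z":0,"twist":0},{"fingers":0.32,"x":-1.3,"y":1.4,"z":0,"twist":0},{"fingers":0.32,"x":-2.2,"y":1.4,"z":0,"twist":0},{"fingers":0.32,"x":-2.3,"y":1.1,"z":0.6,"twist":0},{"fingers":0.32,"x":-2.2,"y":0.6,"z":1.4,"twist":0},{"fingers":0.32,"x":-2.1,"y":0.1,"z":2.2,"twist":0},{"fingers":0.32,"x":-2.1,"y":-0.1,"z":2.3,"twist":0},{"fingers":0.32,"x":-2.1,"y":-0.1,"z":2.3,"twist":0},{"fingers":0.32,"x":-2.1,"y":-0.1,"z":2.3,"twist":0}]' ; python3 - <<'E'
from crop import *
go(.506,-.136,.054,87)
d=cam('wrist'); crop(d,270,200,370,280,8,'w20.png'); s=cam('side'); crop(s,240,140,400,270,5,'s20.png'); print(onz(d,318.3,246.4,.072))
E
```

```text
time: 45.7
position: [0.51, -0.1353, 0.138]
tool_rot: [-1.171, 1.234, 1.171]
ft_force: [-0.4, -0.8, -0.1]
grip_width: 0.319
x 2.10 y 0.10 z -0.02 twist 0.00 | at [ 0.51   -0.1353  0.138 ] yaw 87.0 F [-0.4 -0.8 -0.1] w 0.319 t 45.7
[ 0.50591559 -0.13586023  0.072     ]
```

View pics/w20.png

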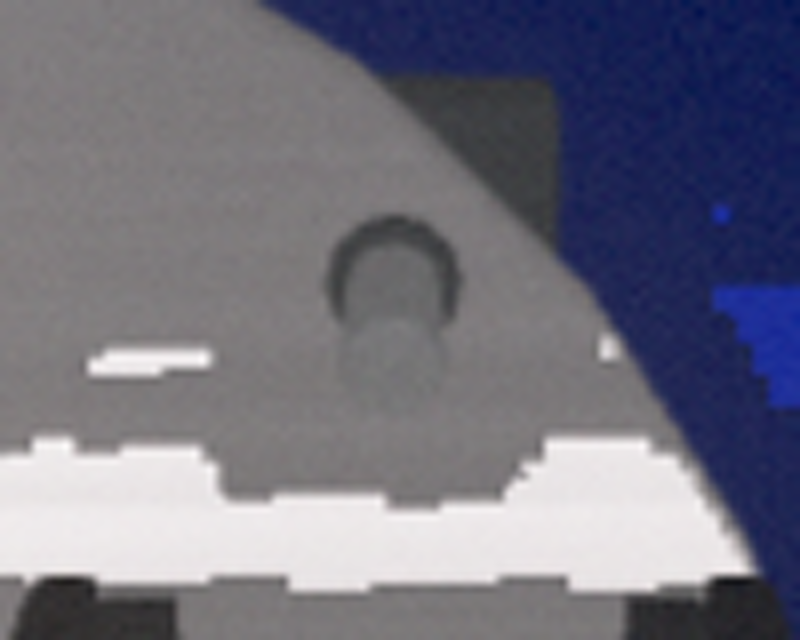

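View pics/s20.png

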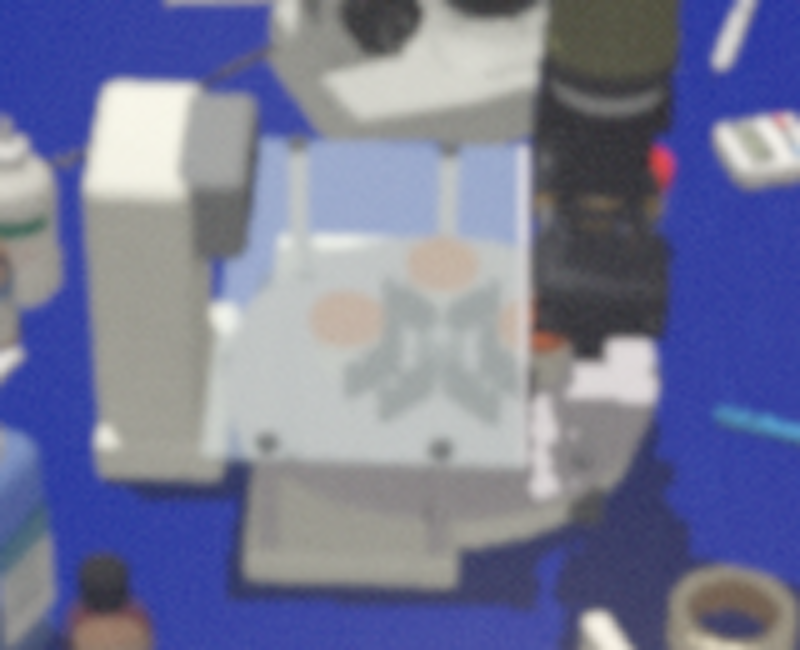

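```bash
python3 -m creep '[{"fingers":0.32,"x":0,"y":0.09,"z":-0.03,"twist":0},{"fingers":0.32,"x":0.4,"y":0.09,"z":-0.03,"twist":0},{"fingers":0.32,"x":0.8,"y":0.09,"z":-0.03,"twist":0},{"fingers":0.32,"x":1.2,"y":0.09,"z":-0.03,"twist":0},{"fingers":0.32,"x":1.6,"y":0.09,"z":-0.03,"twist":0},{"fingers":0.32,"x":2.0,"y":0.09,"z":-0.03,"twist":0},{"fingers":0.32,"x":2.1,"y":0.09,"z":-0.03,"twist":0},{"fingers":0.32,"x":2.1,"y":0.09,"z":-0.03,"twist":0}]' ; python3 arc.py
```

```text
time: 46.47
position: [0.5049, -0.1369, 0.0533]
tool_rot: [-1.168, 1.236, 1.171]
ft_force: [-0.3, -0.0, -0.3]
grip_width: 0.323
x -0.02 y -0.03 z 0.02 twist -0.03 | at [ 0.5049 -0.1369  0.0533] yaw 86.9 F [-0.3 -0.  -0.3] w 0.323 t 46.5
(1, np.float64(-0.02), np.float64(0.16), np.float64(-0.19))
(2, np.float64(-0.02), np.float64(0.33), np.float64(-0.41))
(3, np.float64(-0.02), np.float64(0.48), np.float64(-0.65))
(4, np.float64(-0.02), np.float64(0.61), np.float64(-0.9))
(5, np.float64(-0.02), np.float64(0.71), np.float64(-1.16))
(6, np.float64(-0.02), np.float64(0.79), np.float64(-1.42))
(7, np.float64(-0.02), np.float64(0.85), np.float64(-1.7))
(8, np.float64(-0.02), np.float64(0.89), np.float64(-1.97))
(9, np.float64(-0.02), np.float64(0.9), np.float64(-2.25))
(10, np.float64(-0.02), np.float64(0.88), np.float64(-2.53))
(11, np.float64(-0.02), np.float64(0.84), np.float64(-2.81))
(12, np.float64(-0.02), np.float64(0.78), np.float64(-3.08))
(13, np.float64(-0.02), np.float64(0.7), np.float64(-3.34))
(14, np.float64(-0.02), np.float64(0.59), np.float64(-3.6))
(15, np.float64(-0.02), np.float64(0.46), np.float64(-3.85))
(16, np.float64(-0.02), np.float64(0.3), np.float64(-4.08))
(17, np.float64(-0.02), np.float64(0.13), np.float64(-4.3))
(18, np.float64(-0.02), np.float64(-0.06), np.float64(-4.51))
```

```bash
python3 -m creep '[{"fingers":0.2,"x":0,"y":0,"z":0,"twist":0},{"fingers":0.2,"x":0,"y":0.16,"z":-0.19,"twist":0},{"fingers":0.2,"x":0,"y":0.33,"z":-0.41,"twist":0},{"fingers":0.2,"x":0,"y":0.48,"z":-0.65,"twist":0},{"fingers":0.2,"x":0,"y":0.61,"z":-0.9,"twist":0},{"fingers":0.2,"x":0,"y":0.71,"z":-1.16,"twist":0},{"fingers":0.2,"x":0,"y":0.79,"z":-1.42,"twist":0},{"fingers":0.2,"x":0,"y":0.85,"z":-1.7,"twist":0},{"fingers":0.2,"x":0,"y":0.89,"z":-1.97,"twist":0},{"fingers":0.2,"x":0,"y":0.9,"z":-2.25,"twist":0},{"fingers":0.2,"x":0,"y":0.88,"z":-2.53,"twist":0},{"fingers":0.2,"x":0,"y":0.84,"z":-2.81,"twist":0},{"fingers":0.2,"x":0,"y":0.78,"z":-3.08,"twist":0},{"fingers":0.2,"x":0,"y":0.7,"z":-3.34,"twist":0},{"fingers":0.2,"x":0,"y":0.59,"z":-3.6,"twist":0},{"fingers":0.2,"x":0,"y":0.46,"z":-3.85,"twist":0},{"fingers":0.2,"x":0,"y":0.3,"z":-4.08,"twist":0},{"fingers":0.2,"x":0,"y":0.13,"z":-4.3,"twist":0},{"fingers":0.2,"x":0,"y":-0.06,"z":-4.51,"twist":0},{"fingers":0.2,"x":0,"y":-0.06,"z":-4.51,"twist":0}]'; python3 -m creep '[{"fingers":0.2,"x":0,"y":0,"z":0,"twist":0},{"fingers":0.32,"x":0,"y":0,"z":0,"twist":0},{"fingers":0.32,"x":0,"y":0,"z":0,"twist":0},{"fingers":0.32,"x":-0.5,"y":0,"z":0,"twist":0},{"fingers":0.32,"x":-1.2,"y":0,"z":0,"twist":0},{"fingers":0.32,"x":-2,"y":0,"z":0,"twist":0},{"fingers":0.32,"x":-2.6,"y":0,"z":0,"twist":0},{"fingers":0.32,"x":-2.6,"y":0,"z":0,"twist":0}]'; python3 - <<'E'
from crop import *
d=cam('wrist'); save(d,'w21.png')
d=cam('side');  save(d,'s21f.png'); crop(d,240,140,400,270,5,'s21.png'); orange(d); d=cam('top'); save(d,'t21f.png')
go(.40,.148,.20,20)
E
```

```text
time: 48.13
position: [0.5005, -0.3182, 0.0541]
tool_rot: [-1.171, 1.235, 1.169]
ft_force: [-0.5, -0.3, 0.2]
grip_width: 0.203
time: 48.8
position: [0.5019, -0.3178, 0.1637]
tool_rot: [-1.176, 1.229, 1.163]
ft_force: [0.4, -1.7, 0.2]
grip_width: 0.315
x -1.04 y 3.08 z 11.44 twist 13.40 | at [ 0.4991 -0.3155  0.1578] yaw 87.0 F [-0.  -0.7 -0.7] w 0.318 t 49.0
```

View pics/s21.png

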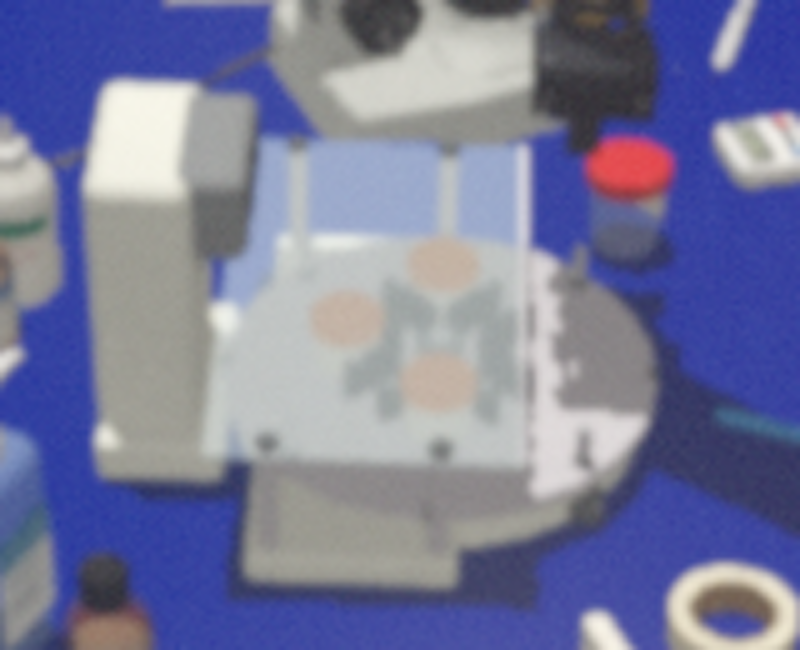

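View pics/t21f.png

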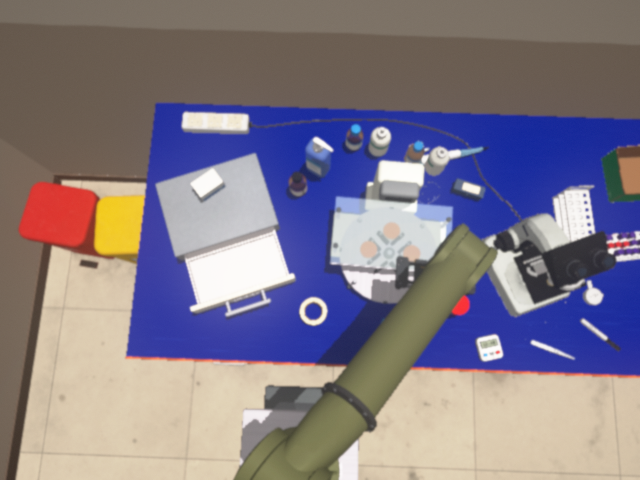

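View pics/s21f.png

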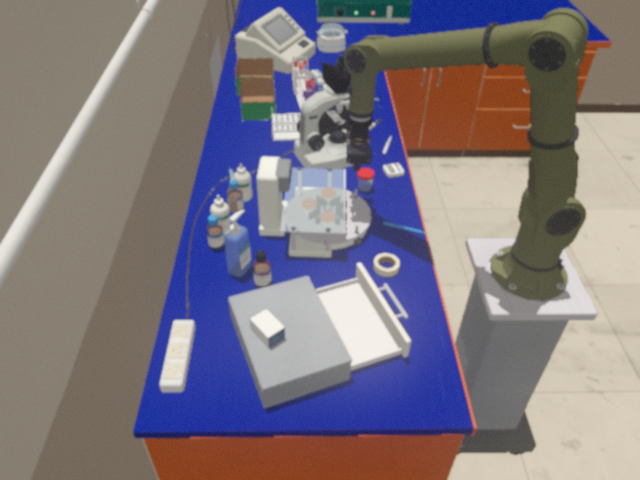

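```bash
python3 -m creep '[{"fingers":0.276,"x":0,"y":0.2,"z":0.6,"twist":0.6},{"fingers":0.276,"x":0,"y":0.4,"z":1.4,"twist":1.6},{"fingers":0.276,"x":0,"y":0.6,"z":2.2,"twist":2.6},{"fingers":0.276,"x":0,"y":0.8,"z":3.1,"twist":3.7},{"fingers":0.276,"x":0,"y":1,"z":4,"twist":4.8},{"fingers":0.276,"x":0,"y":1.2,"z":4.9,"twist":5.9},{"fingers":0.276,"x":0,"y":1.4,"z":5.8,"twist":7},{"fingers":0.276,"x":0,"y":1.6,"z":6.7,"twist":8.1},{"fingers":0.276,"x":0,"y":1.8,"z":7.6,"twist":9.2},{"fingers":0.276,"x":0,"y":2,"z":8.5,"twist":10.3},{"fingers":0.276,"x":0,"y":2.2,"z":9.4,"twist":11.4},{"fingers":0.276,"x":0,"y":2.4,"z":10.3,"twist":12.4},{"fingers":0.276,"x":0,"y":2.5,"z":11.1,"twist":13.1},{"fingers":0.276,"x":0,"y":2.5,"z":11.6,"twist":13.4},{"fingers":0.276,"x":0,"y":2.5,"z":11.7,"twist":13.4},{"fingers":0.276,"x":0,"y":2.5,"z":11.7,"twist":13.4},{"fingers":0.276,"x":0,"y":2.5,"z":11.7,"twist":13.4}]' 30; python3 - <<'E'
from crop import *
go(.4235,.1585,.038,20); d=cam('wrist'); save(d,'w22.png')
E
```

```text
time: 50.37
position: [0.4236, 0.1549, 0.157]
tool_rot: [-0.275, 1.556, 0.272]
ft_force: [0.3, 0.1, 0.9]
grip_width: 0.275
x 2.98 y 0.09 z 0.03 twist -0.01 | at [0.4236 0.1549 0.157 ] yaw 20.0 F [0.3 0.1 0.9] w 0.275 t 50.4
```

View pics/w22.png

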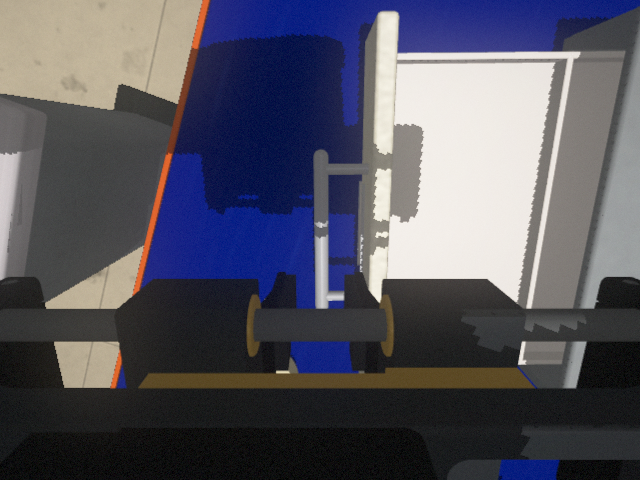

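The handle bar (column 321) lies between the fingers (283 and 357) and the drawer is empty. I'll grip the bar and push it shut.

```bash
python3 -m creep '[{"fingers":0.276,"x":0.5,"y":0.09,"z":0.03,"twist":0},{"fingers":0.276,"x":1,"y":0.09,"z":0.03,"twist":0},{"fingers":0.276,"x":1.5,"y":0.09,"z":0.03,"twist":0},{"fingers":0.276,"x":2,"y":0.09,"z":0.03,"twist":0},{"fingers":0.276,"x":2.5,"y":0.09,"z":0.03,"twist":0},{"fingers":0.276,"x":2.95,"y":0.09,"z":0.03,"twist":0},{"fingers":0.276,"x":2.95,"y":0.09,"z":0.03,"twist":0},{"fingers":0,"x":2.95,"y":0.09,"z":0.03,"twist":0},{"fingers":0,"x":2.95,"y":0.09,"z":0.03,"twist":0},{"fingers":0,"x":2.95,"y":0.09,"z":0.03,"twist":0},{"fingers":0,"x":2.95,"y":0.09,"z":0.03,"twist":0}]' 30; python3 -m creep '[{"fingers":0,"x":0,"y":0,"z":0.15,"twist":0},{"fingers":0,"x":0,"y":0,"z":0.3,"twist":0},{"fingers":0,"x":0,"y":0,"z":0.5,"twist":0},{"fingers":0,"x":0,"y":0,"z":0.7,"twist":0},{"fingers":0,"x":0,"y":0,"z":0.9,"twist":0},{"fingers":0,"x":0,"y":0,"z":1.1,"twist":0},{"fingers":0,"x":0,"y":0,"z":1.3,"twist":0},{"fingers":0,"x":0,"y":0,"z":1.5,"twist":0},{"fingers":0,"x":0,"y":0,"z":1.7,"twist":0},{"fingers":0,"x":0,"y":0,"z":1.9,"twist":0},{"fingers":0,"x":0,"y":0,"z":2.1,"twist":0},{"fingers":0,"x":0,"y":0,"z":2.3,"twist":0},{"fingers":0,"x":0,"y":0,"z":2.5,"twist":0},{"fingers":0,"x":0,"y":0,"z":2.7,"twist":0},{"fingers":0,"x":0,"y":0,"z":2.9,"twist":0},{"fingers":0,"x":0,"y":0,"z":3.1,"twist":0},{"fingers":0,"x":0,"y":0,"z":3.3,"twist":0},{"fingers":0,"x":0,"y":0,"z":3.45,"twist":0},{"fingers":0,"x":0,"y":0,"z":3.5,"twist":0},{"fingers":0,"x":0,"y":0,"z":3.5,"twist":0}]'; python3 -c "
from h import *
go(.4227+.15*.939,.1582+.15*.343,.04,20)"
```

```text
time: 51.33
position: [0.425, 0.1597, 0.0413]
tool_rot: [-0.273, 1.552, 0.273]
ft_force: [-0.1, -1.9, 1.6]
grip_width: 0.111
time: 53.0
position: [0.5579, 0.2092, 0.0413]
tool_rot: [-0.273, 1.55, 0.275]
ft_force: [0.7, 1.3, 4.0]
grip_width: 0.114
x 0.03 y -0.04 z 0.14 twist -0.00 | at [0.5579 0.2092 0.0413] yaw 20.0 F [0.7 1.3 4. ] w 0.114 t 53.0
```

```bash
python3 -m creep '[{"fingers":0,"x":0,"y":0,"z":0.04,"twist":0},{"fingers":0,"x":0,"y":0,"z":0.08,"twist":0},{"fingers":0,"x":0,"y":0,"z":0.12,"twist":0},{"fingers":0,"x":0,"y":0,"z":0.12,"twist":0}]'; python3 -m creep '[{"fingers":0,"x":0,"y":0,"z":0.03,"twist":0},{"fingers":0,"x":0,"y":0,"z":0.06,"twist":0},{"fingers":0,"x":0,"y":0,"z":0.06,"twist":0}]'
```

```text
time: 53.33
position: [0.5614, 0.2105, 0.0413]
tool_rot: [-0.273, 1.551, 0.275]
ft_force: [0.3, -0.5, 5.5]
grip_width: 0.114
time: 53.58
position: [0.563, 0.2111, 0.0413]
tool_rot: [-0.273, 1.552, 0.275]
ft_force: [-1.9, -0.1, 7.8]
grip_width: 0.113
```

```bash
python3 -m creep '[{"fingers":0,"x":0,"y":0,"z":0.03,"twist":0},{"fingers":0,"x":0,"y":0,"z":0.06,"twist":0},{"fingers":0,"x":0,"y":0,"z":0.06,"twist":0}]'; python3 -m creep '[{"fingers":0,"x":0,"y":0,"z":0.03,"twist":0},{"fingers":0,"x":0,"y":0,"z":0.06,"twist":0},{"fingers":0,"x":0,"y":0,"z":0.06,"twist":0}]'
```

```text
time: 53.83
position: [0.563, 0.2111, 0.0412]
tool_rot: [-0.274, 1.558, 0.274]
ft_force: [-8.1, -2.6, 13.3]
grip_width: 0.112
time: 54.08
position: [0.563, 0.2111, 0.0412]
tool_rot: [-0.274, 1.563, 0.274]
ft_force: [-13.5, -4.9, 18.0]
grip_width: 0.112
```

```bash
python3 -m creep '[{"fingers":0,"x":0,"y":0,"z":-0.06,"twist":0},{"fingers":0.276,"x":0,"y":0,"z":-0.06,"twist":0},{"fingers":0.276,"x":0,"y":0,"z":-0.08,"twist":0},{"fingers":0.276,"x":0,"y":0,"z":-0.08,"twist":0},{"fingers":0.276,"x":0,"y":0,"z":-0.08,"twist":0},{"fingers":0.276,"x":-0.3,"y":0,"z":-0.08,"twist":0},{"fingers":0.276,"x":-0.8,"y":0,"z":-0.08,"twist":0},{"fingers":0.276,"x":-1.6,"y":0,"z":-0.08,"twist":0},{"fingers":0.276,"x":-2.6,"y":0,"z":-0.08,"twist":0},{"fingers":0.276,"x":-3.6,"y":0,"z":-0.3,"twist":0},{"fingers":0.276,"x":-4.6,"y":0,"z":-0.8,"twist":0},{"fingers":0.276,"x":-5,"y":0,"z":-1.4,"twist":0},{"fingers":0.276,"x":-5,"y":0,"z":-1.4,"twist":0},{"fingers":0.276,"x":-5,"y":0,"z":-1.4,"twist":0}]'; python3 - <<'E'
from crop import *
print(telemetry.get_state()['ft_force'])
for n in ['side','top','wrist']:
    d=cam(n); save(d,n+'_f.png')
    if n=='side': crop(d,220,150,380,420 if 0 else 290,5,'sf1.png'); crop(d,220,260,380,400,5,'sf2.png')
    if n=='top': crop(d,150,140,310,280,5,'tf1.png');crop(d,320,180,470,320,5,'tf2.png')
E
```

```text
time: 55.25
position: [0.5149, 0.193, 0.2426]
tool_rot: [-0.272, 1.549, 0.275]
ft_force: [-0.1, -0.8, -0.4]
grip_width: 0.275
[-0.05335877 -0.8341522  -0.40781536]
```

View pics/sf2.png

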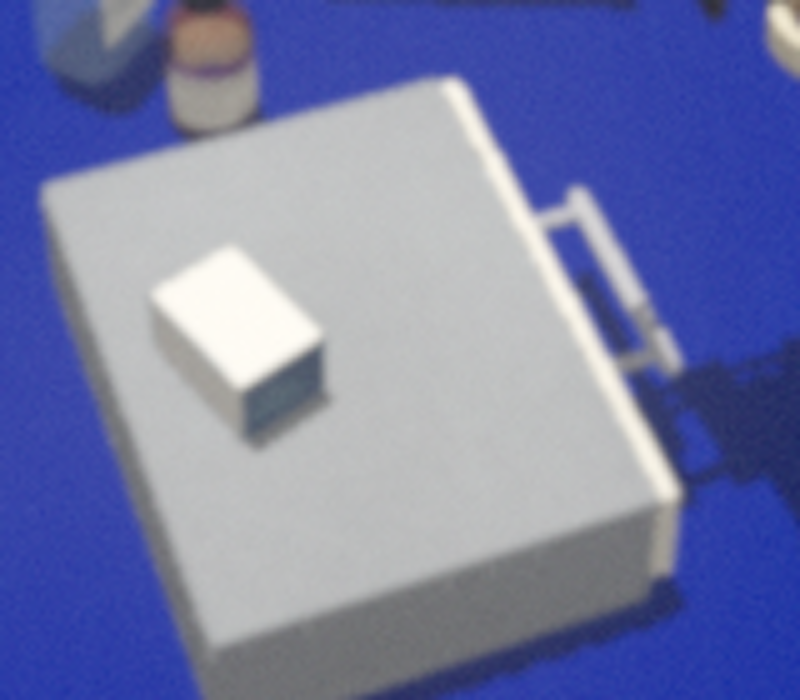

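View pics/tf2.png

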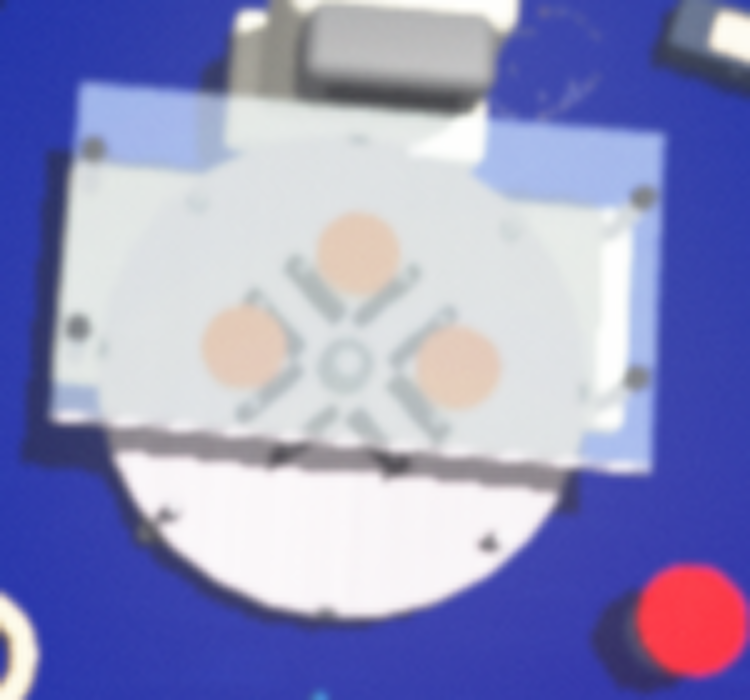

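View pics/wrist_f.png

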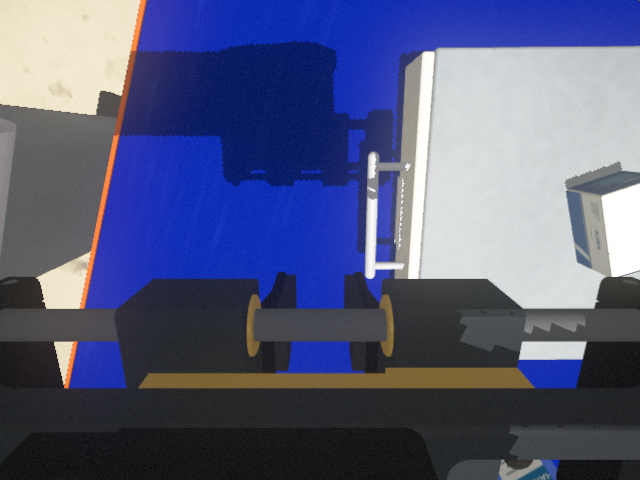

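View pics/top_f.png

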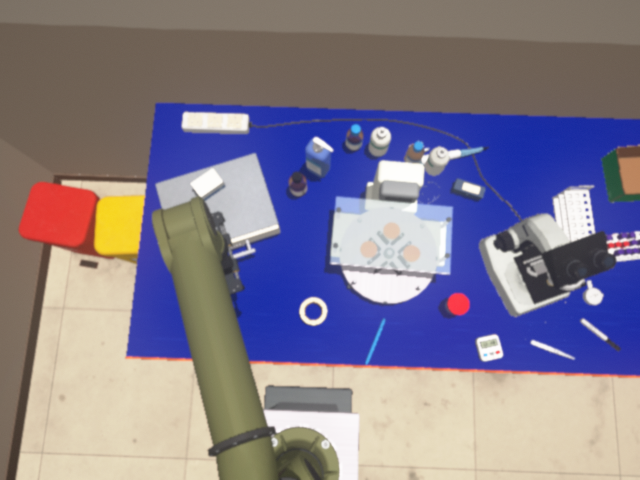

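```bash
cat > fin.py <<'E'
from h import *
ax=np.array([.592,-.231])
z=np.load('c0.npz'); t0={k[:-2]:z[k] for k in z if k.endswith('_t')}
d=cam('top'); g=d['pixels'].astype(int)
m=((g[...,0]-g[...,2]>25)&(g[...,0]>180)).astype(np.uint8); m[:, :330]=0; m[:,440:]=0; m[:215]=0; m[285:]=0
n,l,st,c=cv2.connectedComponentsWithStats(m)
for i in range(1,n):
    if st[i,4]<40: continue
    p=onz(d,*c[i],.083)[:2]-ax; print(c[i].round(1),st[i,4],'r %.4f ang %.1f'%(np.hypot(*p),np.degrees(np.arctan2(p[1],p[0])+.055)))
df=np.abs(d['pixels'].astype(int)-t0['pixels'].astype(int)).sum(2)
for n,(u,v,h) in dict(cup=(458,303,16),stain=(298,183,16),tape=(313,311,18),disc_front=(390,285,25)).items(): print(n,(df[v-h:v+h,u-h:u+h]>60).mean().round(3))
s=cam('side'); orange(s)
E
python3 fin.py
```

```text
[391.2 230.3] 199 r 0.0590 ang 0.3
[368.3 248.9] 201 r 0.0603 ang 89.9
[411.2 253.1] 198 r 0.0590 ang -90.8
cup 0.0
stain 0.0
tape 0.0
disc_front 0.002
```

```bash
python3 -m creep '[{"fingers":0.276,"x":0,"y":0,"z":0,"twist":0},{"fingers":0.276,"x":0,"y":0,"z":0,"twist":0},{"fingers":0.276,"x":0,"y":0,"z":0,"twist":0},{"fingers":0.276,"x":0,"y":0,"z":0,"twist":0},{"fingers":0.276,"x":0,"y":0,"z":0,"twist":0},{"fingers":0.276,"x":0,"y":0,"z":0,"twist":0}]'; python3 fin.py; python3 - <<'E'
from h import *
d=cam('wrist'); a=onz(d,373.5,157,.058);b=onz(d,370,273,.058); print(a,b,[(p[0]*np.cos(.35)+p[1]*np.sin(.35)).round(4) for p in (a,b)])
# front-face / cabinet top edges along wrist row 200
row=d['pixels'][200,380:450].astype(int).sum(1); print(row.tolist())
print(onz(d,419,170,.064),onz(d,437,170,.08))
E
```

```text
time: 56.0
position: [0.5144, 0.1928, 0.2401]
tool_rot: [-0.274, 1.553, 0.273]
ft_force: [0.2, -0.8, -1.0]
grip_width: 0.274
[391.2 230.3] 199 r 0.0590 ang 0.3
[368.3 248.9] 201 r 0.0603 ang 89.9
[411.2 253.1] 201 r 0.0592 ang -90.7
cup 0.0
stain 0.0
tape 0.0
disc_front 0.002
[0.54285061 0.26569043 0.058     ] [0.58446509 0.15428112 0.058     ] [np.float64(0.601), np.float64(0.6019)]
[308, 318, 315, 313, 323, 324, 315, 318, 326, 321, 295, 266, 256, 250, 252, 260, 398, 459, 480, 476, 516, 572, 491, 466, 466, 467, 466, 469, 453, 466, 475, 478, 609, 736, 757, 763, 764, 764, 763, 763, 763, 762, 762, 636, 506, 580, 633, 661, 668, 669, 668, 670, 667, 671, 670, 666, 670, 666, 668, 669, 666, 667, 666, 667, 671, 667, 668, 664, 669, 667]
[0.58726744 0.26919765 0.064     ] [0.5980121  0.27442393 0.08      ]
```

```bash
python3 -c "
from bench import workorder; print(workorder.close_job())"
```

```text
the job is handed in; nothing more can be done
None
```

The job is done and handed in at about 56 s of the 210 s allowed. All three pots from the drawer are in the carousel, the disc rests in a click stop with an empty V-block at the front, and the drawer is shut.

I pulled the drawer open to its stop. Each pot was then set on the deck about 102 mm before the axis, pushed home until the wrist force rose to 9–12 N (at the same tool position each time), and the disc turned one stop with a finger each side of the index pin.

- **Pots:** the top camera puts them at 59–60 mm from the disc axis (60 mm expected), within 1° of the left, right and rear stops, all under the cover.
- **Drawer:** it hit its hard stop after 149.4 mm of travel, and the wrist camera shows the handle about 4 mm further in than at the start.
- **Bystanders:** the cup, bottle and tape look unchanged in the top view from the first picture.
- **Pots knocked aside:** I saw no pot displaced at any check.
- **Disagreements:** none of the last checks failed. The cameras differed by up to about 5 mm (7 mm along the handle bar), and I relied mainly on the wrist and top views.

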